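# Tap the wedge home in the joint of a knock-down book rack

## Task

The wooden book rack on the table is not yet firm: take the hammer and tap its loose wedge along the panel into the slot of the tenon, a little at a time, in light taps with the hammer drawn back off the wedge in between, until the rail's shoulder is pulled right up against the panel and the wedge stops advancing and sits tight. Strike only the wedge, never so hard that the wood could split, do not push it with the fingers, and leave the cup, the bottle and the tape roll alone. When the wedge is tight, lay the hammer down flat on the table.

Things in the scene. Friction and masses are not known exactly. Their poses are not given: they have to be found in the camera images.
- rack: Wooden book rack full of books, on rubber feet; too heavy to shift. Two upright plywood end panels joined by one rail. Origin: on the table, in the plane of the near panel's outer face, straight under the middle of the tenon. z up; x runs level along that face, the way the wedge must be driven; y points into the rack, so tenon and wedge stick out on the -y side.
- panel: Near end panel of the rack, fixed to it, with the same origin and axes: outer face at y = 0, 18 mm thick, x from -120 to +120, z from 0 to 150 mm. The wedge's flat face slides along its outer face.
- rail (a joint): Gap in m between the rail's shoulder and the inside of the near panel: 0.0014 to 0.0024 at the start, 0 when the shoulder is tight against the panel. The rail slides stiffly (2.5 N); driving the wedge pulls its tenon out and closes the gap.
- tenon_end (a point): Middle of the outer end of the rail's tenon, 68 mm in front of the near panel's outer face, 100 mm above the table. The tenon (40 mm along rack x, 44 mm high) comes out through the panel; a slot 21 mm high runs through it along rack x, next to the panel, and holds the wedge. Axes as the rack.
- wedge: Loose hardwood wedge, level along the panel's outer face, stuck through the slot: 160 long, 20 thick (vertical), 40 mm wide at the big end, 24 at the thin end. Origin: at the big end, on its flat face, at half thickness, 100 mm above the table. x to the thin end (driving direction), y to the panel, z up. At the start its big end stands 72 to 77 mm out from the tenon's side and it lies loose by a few mm.
- wedge_butt (a point): Centre of the wedge's big end face (40 wide, 20 mm high), where to strike. The wedge slides at 2 to 6 N, then stops short with this end 14 to 44 mm out from the tenon's side; hand-cut slots, so where is not known beforehand. Two or three more taps at 50 mm/s, each broken off when 8 to 10 N are felt (peak about 30 N), set it tight; over 40 N, by blow or push, splits the wood.
- hammer: Small assembly hammer, about 0.33 kg, lying on its side. Head 94 mm long, 30 mm in diameter, two equal round plastic faces (use either), wooden handle. Origin: under the middle of the head, on the underside. y: along the head, faces at y = +47 and -47 mm; the handle runs along -x, 26 wide (y), 20 mm thick, to a thicker end (30 x 30) 216 mm from the head's axis; z up, axis of head and handle at 15 mm.
- hammer_head (a point): Middle of the hammer's head, on its axis. Axes as the hammer. When striking the wedge with the handle square to the panel and pointing away from it, the head, held in line with the wedge's butt centre, passes 5 mm clear of the panel.
- hammer_grip (a point): Middle of the handle 40 mm from the head's axis, near the centre of mass: the place to grip, across the 26 mm width (closing along the hammer's y), with 50 N or so, or the hammer turns in the fingers. 15 mm above the table when the hammer lies.
- hammer_end (a point): Middle of the thick end of the handle, 205 mm from the head's axis, on the handle's axis.
- cup: White ceramic cup, 76 mm across, 95 mm high, standing on the table; leave it. Origin under its centre.
- bottle: White plastic bottle, 60 mm across, 150 mm high, standing on the table; leave it. Origin under its centre.
- tape: Roll of brown tape, 100 mm across, 24 mm high, lying on the table; leave it. Origin under its centre.
There are look-alikes about, which are no part of the job. Of the things that look like the wedge, the smallest one is meant.

How it is judged:
On the way, in this order (a step that is already met when the one before it is completed fails the run):
1. the hammer is picked up (its head more than 60 mm above the table) (height (world z) of hammer_head above 0.06 m), for 0.2 s.
2. a tap has driven the wedge part of the way (more than 4 mm) and the hammer is drawn back off it before the joint is shut (gap still over 0.7 mm) (contact force between hammer and wedge below 0.05 N and height (world z) of hammer_head above 0.06 m and distance of wedge_butt from where it was at the start of the episode above 0.004 m and value of joint rail above 0.0007 m), for 0.1 s.
3. the shoulder is shut (gap under 0.5 mm) and the wedge sits tight (presses on the panel with more than 10 N) with the hammer, still held up, off it (value of joint rail below 0.0005 m and contact force between panel and wedge above 10 N and contact force between hammer and wedge below 0.05 N and height (world z) of hammer_head above 0.06 m), for 0.3 s.
At the end, for the whole second after the job is handed in: The gap at the shoulder is under 0.5 mm, the wedge sits tight in the slot, pressing on the panel with more than 10 N by itself, and the hammer lies flat and still on the table (middle of the head and end of the handle lower than 25 mm), not touching the wedge (value of joint rail below 0.0005 m and contact force between panel and wedge above 10 N and height (world z) of each of hammer_head, hammer_end below 0.025 m and contact force between hammer and wedge below 0.05 N and linear speed of hammer below 0.02 m/s and linear speed of wedge below 0.01 m/s).
It fails at once if a blow on the wedge is harder than 40 N (contact force between hammer and wedge above 40 N).
It fails at once if the hammer hits the rack (more than 8 N) (contact force between hammer and rack above 8 N).
It fails at once if the fingers push the wedge (more than 1 N) (contact force between the fingers and wedge above 1 N).
It fails at once if the cup, the bottle or the tape roll is shifted by more than 20 mm (distance of any of cup, bottle, tape from where it was at the start of the episode above 0.02 m).
It also fails if it takes over 58 s, if anything falls off the work surface, if the arm or the gripper's body presses on something with over 40 N, if the wrist force passes 120 N, or if a joint passes its speed limit or range.

## Robot

A 6-joint arm with a two-finger parallel gripper is mounted at the origin on the work surface. World frame = base frame: x ahead of the robot, y to its left, z up, the work surface at z = 0. Lengths are in m, angles in rad, forces in N, time in s.
With the tool pointing down it reaches from about 0.4 to 0.825 m from the base axis. Payload 7 kg.
Tool frame: the origin (TCP) lies between the finger pads; the fingertips stand 14 mm ahead of it and the grasp point (between the pads) lies 5 mm behind it; z points along the fingers, y is the direction in which the jaws open and shut (so a half turn about z gives the same grasp; the last joint's range is limited). The gripper opens to 88 mm and grips with 3 to 60 N. Pads are 19 mm wide; open, the fingers measure 130 mm over their backs; the gripper's body (78 mm by 193 mm) begins 47 mm behind the grasp point.
Start: joints at [1.616, 0.359, 0.012, 0, -1.224, -0.288], TCP at [0.162, 0.655, 0.203] pointing down, gripper open.
Joint ranges: [-3.07, 3.07], [-1.43, 2.12], [-1.02, 1.25], [-3.03, 1.67], [-3.05, -0], [-3.03, 3.03]. Speed limits (rad/s): [2.39, 2.39, 3.01, 3.14, 3.14, 3.14].

## Interface

Orientations are given as a 3x3 rotation matrix whose columns are the frame's x, y, z axes.
In Python, from workcell import sense, eyes, workorder gives the robot as it stands. The module is installed in compiled form; this text tells all that it offers.
- The arm moves only by the shell command python3 -m handwheel 'ROWS' [FORCE]. ROWS is JSON, a list of rows, each an object with "translation": the shift along the tool's x, y, z in units of 25 mm (1.0 is 25 mm), a list of three; "spin": the turn about the tool's z in units of 5 degrees (1.0 is 5 degrees); "hand": the finger opening in mm, from 0 to 87.6. A call has 1 to 20 rows; each row shifts and turns the pose as measured when the row begins, along the tool's axes as they then stand; what a row does not reach is not made up. A row lasts 1/10 s, in which the tool goes at most 50 mm and 8.59 degrees, less where a joint would pass 70% of its speed; a pose out of reach is approached as far as the arm can. A call is refused whole if a number of a shift passes 1 or a number of a turn 1, either way. A call with a gripper value outside its range is refused whole. The fingers move at their own pace and stop on an object; FORCE is the grip in N (left out, the last holds). Time passes only in rows, so rows that do not move let the fingers close. It gives the time, the measured TCP pose, the force and the opening at its end, in the units of the state.
- sense(): the state, without advancing time (a new reading comes with each control period).
- eyes.snapshot(name): name is "scene" or "top" or "wrist"; returns (picture, depth): 420x560x3 uint8, red, green, blue; 420x560 float32, m along the optical axis (not along the pixel's ray), 0 where there is no reading.
- eyes.camera_params(name): a dict with "camera_matrix" (3x3 intrinsics, pixels), "distortion" ([k1, k2, p1, p2, k3] as OpenCV has them; the pictures are not rectified), "rvec" (rotation vector, rad) and "tvec" (3), from world to camera coordinates, as OpenCV has them. Camera axes: x right, y down, z forward; pixel columns grow to the right and rows downward; lengths in m; the calibration is good to about 2 mm. A picture is of the moment at which its call begins: read the wrist's pose just before it. camera_params takes no time and is no camera call; for the wrist camera it gives the pose at the moment of the call.
- workorder.sign_off(): hands the job in, once; it reports no verdict.
The state is a dict: "clock": time; "qpos": joint angles; "qvel": joint speeds; "joint_torque": joint torques, N m; "eef_pos": TCP position; "orientation": TCP orientation; "force": force on the tool from outside, world axes, zero at the start; "wrist_torque": the same for the moment, N m; "width": opening from 0.0 (shut) to 1.0 (fully open).
Only numpy, scipy, OpenCV 4.12 (cv2) and the standard library are available. Lean on these libraries where they do the work, as an engineer would, in place of code of your own. Each camera call takes 0.05 s, during which the arm holds its last target.

## Working session

There is one attempt and no reset: what is moved stays moved. The work goes in short steps, Python scripts to look and compute and a shell command to move; the robot and the scene stay as the last step left them, time stands still between calls to the robot, and variables do not carry over. Pictures are saved under pics/ and viewed, and the job is handed in when it is done.

```bash
mkdir -p pics; cat > h.py <<'E'
import numpy as np, cv2
from workcell import sense, eyes, workorder
def snap(name,fn):
    p=eyes.camera_params(name)
    im,d=eyes.snapshot(name)
    cv2.imwrite(f'pics/{fn}.png',im[:,:,::-1]); 
    np.savez(f'pics/{fn}.npz',d=d,K=p['camera_matrix'],D=p['distortion'],r=p['rvec'],t=p['tvec'],im=im)
def load(fn):
    return np.load(f'pics/{fn}.npz')
def w(fn,u,v,z=None):
    """world pt of pixel: by depth or by plane height z"""
    a=load(fn);n=cv2.undistortPoints(np.array([[[u,v]]],float),a['K'],a['D'])[0,0]
    R,_=cv2.Rodrigues(a['r']);t=a['t'].ravel()
    ray=R.T@np.array([n[0],n[1],1.]);c=-R.T@t
    if z is None:
        dd=a['d'][int(round(v)),int(round(u))]; return c+ray*dd
    return c+ray*(z-c[2])/ray[2]
def crop(fn,u0,v0,u1,v1,s,out):
    im=cv2.imread(f'pics/{fn}.png')[v0:v1,u0:u1]
    cv2.imwrite(f'pics/{out}.png',cv2.resize(im,None,fx=s,fy=s,interpolation=cv2.INTER_CUBIC))
E
python3 - <<'E'
from h import *
for n in ['scene','top','wrist']: snap(n,n+'0')
s=sense(); print(s)
E
```

```text
{'clock': 0.15, 'qpos': array([ 1.61612565e+00,  3.59233221e-01,  1.12492751e-02, -2.32004533e-04,
       -1.22414789e+00, -2.88076717e-01]), 'qvel': array([-0.00079429, -0.0035545 ,  0.00232849,  0.00153719,  0.00057572,
        0.00152881]), 'joint_torque': array([-1.60426625e-04, -5.83276105e+01,  2.93289256e+01,  7.00103670e+00,
        8.80061067e-03, -1.00694385e-04]), 'eef_pos': array([0.16220843, 0.65478089, 0.20252628]), 'orientation': array([[ 9.70662276e-01, -2.40446920e-01, -1.57463480e-04],
       [-2.40446912e-01, -9.70661360e-01, -1.34401427e-03],
       [ 1.70320376e-04,  1.34244556e-03, -9.99999084e-01]]), 'force': array([ 0.11123249,  0.21674727, -0.26611088]), 'wrist_torque': array([-0.00107454,  0.00282681, -0.0134134 ]), 'width': 1.0018793575526883}
```

View pics/scene0.png

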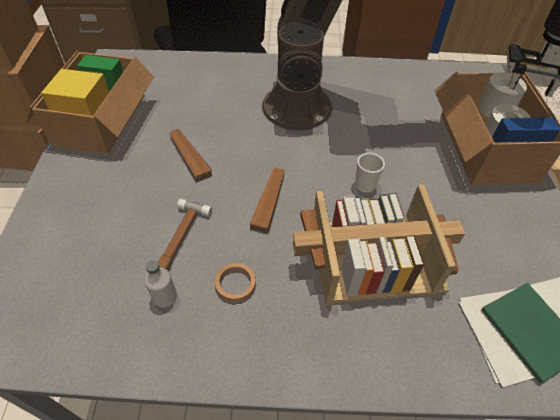

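View pics/top0.png

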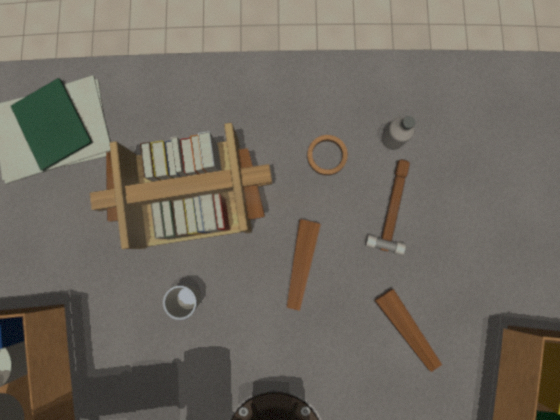

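View pics/wrist0.png

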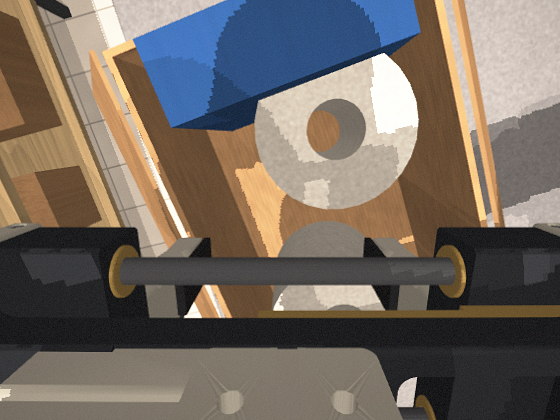

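```bash
python3 - <<'E'
from h import *
crop('top0',80,110,290,260,3.8,'t0a'); crop('top0',340,140,440,270,4.5,'t0b'); crop('scene0',280,170,480,310,4,'s0a')
for u,v in [(404,165),(368,241),(404,249),(270,175),(245,150),(262,215),(232,128),(245,228),(95,200),(327,155),(180,302),(408,123)]: print(u,v,w('top0',u,v).round(3))
E
```

```text
404 165 [ 0.66  -0.328  0.031]
368 241 [ 0.476 -0.233  0.027]
404 249 [ 0.455 -0.319  0.029]
270 175 [ 0.645  0.003 -0.   ]
245 150 [0.685 0.056 0.11 ]
262 215 [0.537 0.018 0.107]
232 128 [0.726 0.08  0.15 ]
245 228 [0.506 0.053 0.152]
95 200 [0.575 0.395 0.122]
327 155 [ 0.695 -0.142 -0.002]
180 302 [0.333 0.228 0.001]
408 123 [ 0.731 -0.306  0.152]
```

View pics/t0a.png

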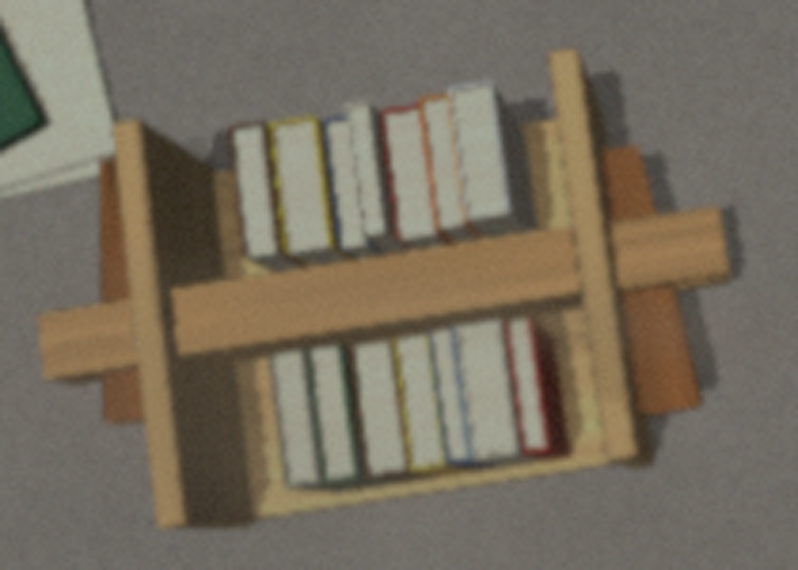

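View pics/t0b.png

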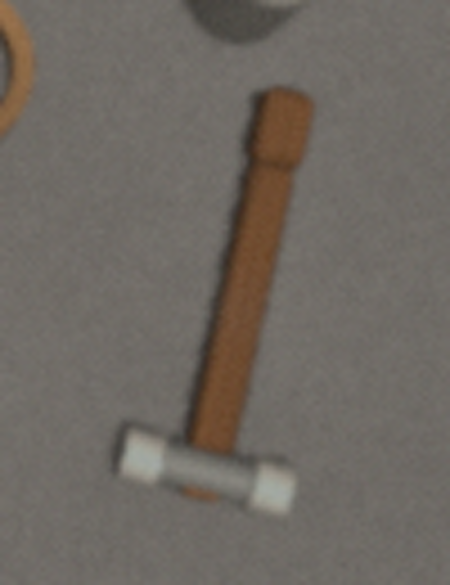

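View pics/s0a.png

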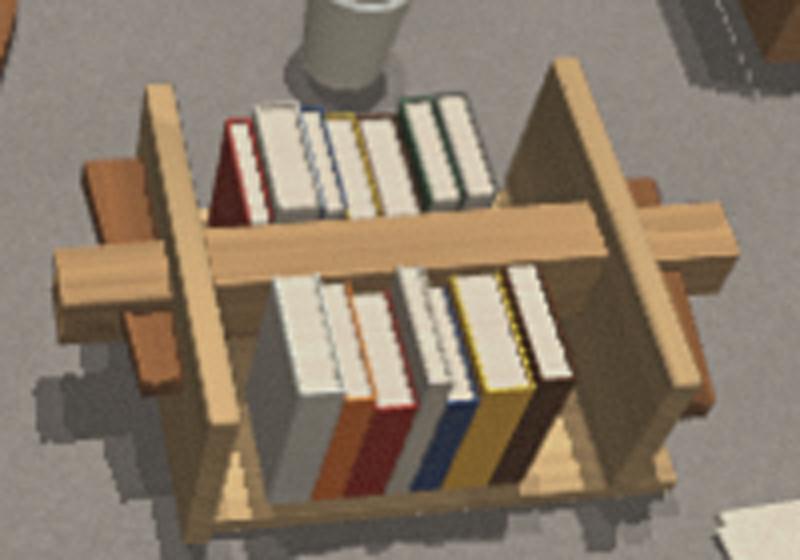

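```bash
python3 -m handwheel '[{"translation":[1,0.8,-0.5],"spin":0,"hand":70},{"translation":[1,0.8,-0.5],"spin":0,"hand":70},{"translation":[1,0.8,-0.5],"spin":0,"hand":70},{"translation":[1,0.8,-0.5],"spin":0,"hand":70},{"translation":[1,1,0],"spin":0,"hand":70},{"translation":[1,1,0],"spin":0,"hand":70},{"translation":[1,1,0],"spin":0,"hand":70},{"translation":[1,1,0],"spin":0,"hand":70},{"translation":[1,1,0],"spin":0,"hand":70},{"translation":[1,1,0],"spin":0,"hand":70},{"translation":[0.8,1,0],"spin":0,"hand":70},{"translation":[0.5,1,0],"spin":0,"hand":70},{"translation":[0.5,1,0],"spin":0,"hand":70},{"translation":[0.5,1,0],"spin":0,"hand":70},{"translation":[0.5,1,0],"spin":0,"hand":70},{"translation":[0.5,1,0],"spin":0,"hand":70},{"translation":[0.5,1,0],"spin":0,"hand":70},{"translation":[0.5,1,0],"spin":0,"hand":70},{"translation":[0.5,1,0],"spin":0,"hand":70}]'
python3 - <<'E'
from h import *
s=sense(); print(s['eef_pos'],s['orientation'][:,0]); snap('wrist','w1'); snap('scene','s1')
E
```

```text
clock: 2.05
eef_pos: [0.4175, 0.103, 0.2526]
orientation: [[0.972, -0.236, -0.002], [-0.236, -0.972, -0.008], [-0.0, 0.008, -1.0]]
force: [0.2, -0.4, 0.4]
width: 0.798
[0.41745555 0.10304084 0.25258938] [ 9.71747749e-01 -2.36021841e-01 -5.47794192e-05]
```

View pics/w1.png

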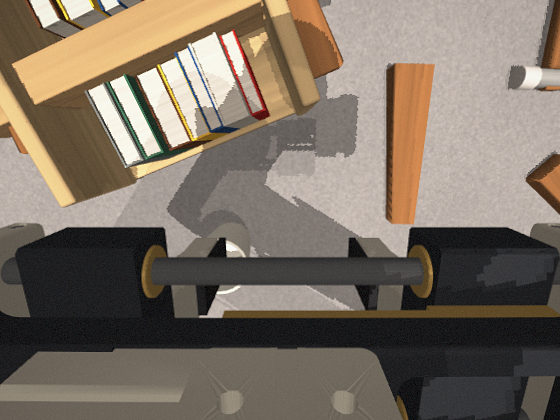

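```bash
python3 -m handwheel '[{"translation":[0.2,1,0],"spin":0,"hand":70},{"translation":[0.2,1,0],"spin":0,"hand":70},{"translation":[0.2,1,0],"spin":0,"hand":70},{"translation":[0.2,1,0],"spin":0,"hand":70},{"translation":[0,0,0],"spin":0,"hand":70}]'
python3 - <<'E'
from h import *
s=sense(); print(s['eef_pos'],s['orientation'][:,0]); snap('wrist','w2'); snap('scene','s2')
E
```

```text
clock: 2.65
eef_pos: [0.4122, -0.0027, 0.2529]
orientation: [[0.971, -0.239, -0.003], [-0.239, -0.971, -0.008], [-0.001, 0.009, -1.0]]
force: [0.6, -0.5, 0.1]
width: 0.799
[ 0.41220497 -0.00269069  0.25291956] [ 9.71096611e-01 -2.38685173e-01 -8.72582621e-04]
```

View pics/w2.png

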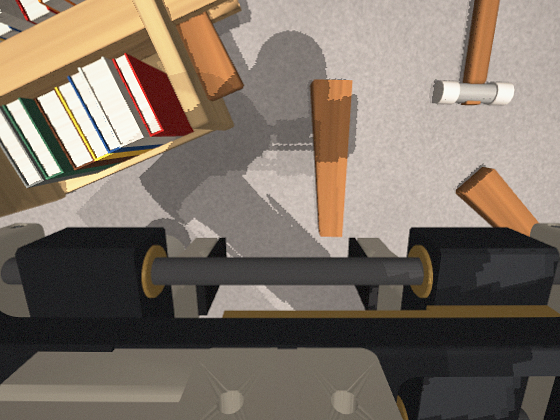

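```bash
python3 - <<'E'
from h import *
crop('w2',120,0,270,140,5,'w2a'); crop('w2',420,0,530,115,5,'w2b')
E
```

```text
(no output)
```

View pics/w2a.png

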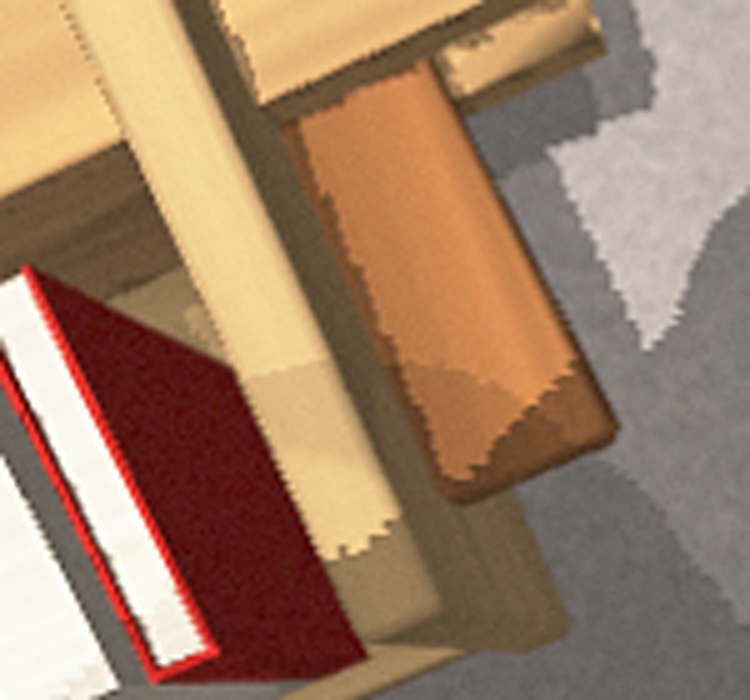

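View pics/w2b.png

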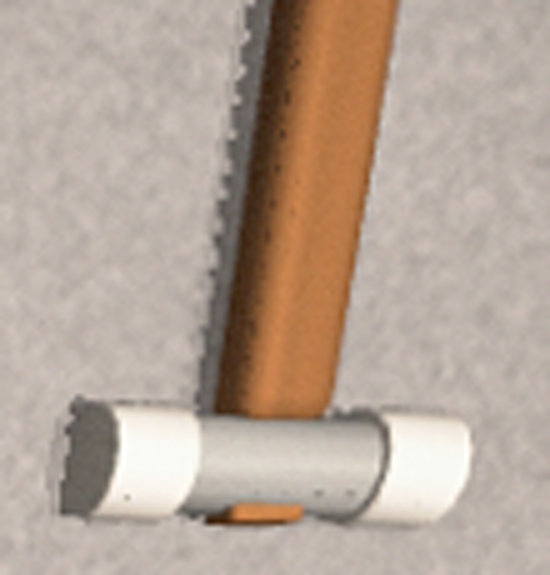

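```bash
cat >> h.py <<'E'
def cloud(fn):
    a=load(fn);H,W=a['d'].shape
    u,v=np.meshgrid(np.arange(W,dtype=float),np.arange(H,dtype=float))
    n=cv2.undistortPoints(np.stack([u.ravel(),v.ravel()],-1)[:,None],a['K'],a['D'])[:,0]
    d=a['d'].ravel();R,_=cv2.Rodrigues(a['r']);t=a['t'].ravel()
    P=(np.c_[n,np.ones(len(n))]*d[:,None]-t)@R
    P[d<=0]=np.nan
    return P.reshape(H,W,3)
E
python3 - <<'E'
from h import *
a=load('w2');R,_=cv2.Rodrigues(a['r']);print('cam',(-R.T@a['t'].ravel()))
P=cloud('w2')
im=a['im'].astype(int)
print('table',np.nanmedian(P[20:70,370:430,2]))
# panel top
Z=P[:,:,2]; sub=np.zeros(Z.shape,bool); sub[:140,100:260]=1
def rep(m,name):
    Q=P[m]; print(name,len(Q),np.nanmean(Q,0).round(4))
    c=cv2.minAreaRect(Q[:,:2].astype(np.float32)*1000); print(c)
    return Q
wd=sub&(Z>0.10)&(Z<0.116)&(im[:,:,0]>1.4*im[:,:,1]); 
Q=rep(wd,'wedge'); print(np.percentile(Q[:,2],[5,50,95]))
pt=sub&(Z>0.143)&(Z<0.156)
Q=rep(pt,'panel top'); print(np.percentile(Q[:,2],[5,50,95]))
# panel top edges: lines: fit outer points by row
hm=np.zeros(Z.shape,bool); hm[:112,425:525]=1
h=hm&(Z>0.010)
rep(h,'hammer')
sat=im.max(2)-im.min(2)
wood=h&(sat>60); Q=rep(wood,'handle'); print(np.percentile(Q[:,2],[5,50,95]))
head=h&(sat<50); Q=rep(head,'head')
for p in ['w2']:
  for u,v in [(210,99.5),(243,86),(207,12),(172,20)]: print(w('w2',u,v,0.11).round(4), w('w2',u,v).round(4))
E
```

```text
cam [ 0.47673648 -0.01751921  0.43415228]
table 2.1683336260289848e-05
wedge 3420 [0.565  0.0476 0.1088]
((561.5045166015625, 73.25320434570312), (89.5665283203125, 107.9052963256836), 13.524633407592773)
[0.10450211 0.10903856 0.11107489]
panel top 2848 [0.5599 0.0637 0.1492]
((558.9855346679688, 64.42596435546875), (114.96209716796875, 19.032371520996094), 8.291122436523438)
[0.14656969 0.1494156  0.1507901 ]
hammer 3688 [ 0.5015 -0.2818  0.024 ]
((514.760986328125, -289.8669738769531), (94.60374450683594, 125.72950744628906), 74.41032409667969)
handle 1659 [ 0.5253 -0.29    0.0245]
((513.3236694335938, -287.845703125), (25.100955963134766, 121.8714370727539), 74.72640991210938)
[0.02149133 0.02475052 0.02649618]
head 1920 [ 0.4797 -0.2747  0.0237]
((515.2581176757812, -289.444091796875), (94.7613296508789, 125.34400939941406), 75.16015625)
[0.5284 0.0486 0.11  ] [0.53   0.0506 0.1002]
[0.5329 0.0118 0.11  ] [5.518e-01 2.170e-02 5.000e-04]
[0.606  0.0274 0.11  ] [0.6146 0.0304 0.0885]
[0.6075 0.0627 0.11  ] [0.603  0.0599 0.1213]
```

```bash
python3 - <<'E'
from h import *
P=cloud('top0');Z=P[...,2];m=np.zeros(Z.shape,bool);m[110:240,215:260]=1
m&=(Z>.14)&(Z<.158)
Q=P[m];print(len(Q),cv2.minAreaRect(Q[:,:2].astype(np.float32)*1000))
(vx,vy,x0,y0)=cv2.fitLine(Q[:,:2].astype(np.float32),cv2.DIST_HUBER,0,1e-3,1e-3).ravel();print('top panel',np.degrees(np.arctan2(vy,vx)),x0,y0)
t=(Q[:,:2]-[x0,y0])@[vx,vy];print('ends along',np.percentile(t,[.5,99.5]))
P2=cloud('w2');Z=P2[...,2];m=np.zeros(Z.shape,bool);m[:140,100:260]=1;m&=(Z>.145)&(Z<.153)
Q=P2[m];(vx,vy,x0,y0)=cv2.fitLine(Q[:,:2].astype(np.float32),cv2.DIST_HUBER,0,1e-3,1e-3).ravel();print('w panel',np.degrees(np.arctan2(vy,vx)),x0,y0)
# wedge in rack frame from w2, tenon too
th=np.arctan2(vy,vx);X=np.array([np.cos(th),np.sin(th)]);Y=np.array([-X[1],X[0]])
o=np.array([x0,y0])-9e-3*Y
im=load('w2')['im'].astype(int)
print('near end of panel along X rel o',np.percentile((Q[:,:2]-o)@X,[.5,2]))
A=P2.reshape(-1,3);r=np.c_[(A[:,:2]-o)@X,(A[:,:2]-o)@Y,A[:,2]]
k=(r[:,1]<-.001)&(r[:,1]>-.06)&(r[:,2]>.104)&(r[:,2]<.114)&(r[:,0]<.05)
q=r[k];print('wedge pts',len(q),q.min(0),q.max(0),np.percentile(q,[1,99],axis=0))
k=(r[:,1]<-.003)&(r[:,2]>.118)&(r[:,2]<.128)
q=r[k];print('tenon pts',len(q),np.percentile(q,[1,50,99],axis=0))
A=cloud('top0').reshape(-1,3);r=np.c_[(A[:,:2]-o)@X,(A[:,:2]-o)@Y,A[:,2]]
k=(r[:,1]<-.003)&(r[:,1]>-.09)&(r[:,2]>.117)&(r[:,2]<.13)&(abs(r[:,0])<.12)
q=r[k];print('tenon top',len(q),np.percentile(q,[1,50,99],axis=0))
k=(r[:,1]<-.003)&(r[:,1]>-.06)&(r[:,2]>.1)&(r[:,2]<.115)&(r[:,0]<.03)&(r[:,0]>-.1)
q=r[k];print('wedge top',len(q),np.percentile(q,[1,50,99],axis=0))
print(o,X,Y)
E
```

```text
909 ((619.9088134765625, 73.84278869628906), (240.5175323486328, 19.520479202270508), 7.084995746612549)
top panel 7.294693 0.61752945 0.0731818
ends along [-0.11685573  0.11982249]
w panel 8.860854 0.5624583 0.06418323
near end of panel along X rel o [-0.06013858 -0.05806913]
wedge pts 2983 [-0.03509314 -0.05998672  0.10400907] [ 0.03959535 -0.00101542  0.11395788] [[-0.03453744 -0.05367757  0.10544507]
 [ 0.03876104 -0.00138464  0.11297499]]
tenon pts 631 [[ 0.03771191 -0.04734106  0.11819776]
 [ 0.04281321 -0.01743552  0.12169549]
 [ 0.05478469 -0.00321026  0.12354171]]
tenon top 502 [[ 0.0374754  -0.06388915  0.11790579]
 [ 0.05732908 -0.03382476  0.12160935]
 [ 0.07735223 -0.00358963  0.12528254]]
wedge top 410 [[-0.03595492 -0.0348681   0.10398622]
 [-0.00462696 -0.01851084  0.10918464]
 [ 0.02954137 -0.00328327  0.11250505]]
[0.5638446  0.05529064] [0.98806536 0.15403536] [-0.15403536  0.98806536]
```

```bash
python3 - <<'E'
from h import *
P=cloud('w2');Z=P[...,2];im=load('w2')['im'].astype(int);sat=im.max(2)-im.min(2)
m=np.zeros(Z.shape,bool);m[75:108,428:520]=1;m&=(Z>.012)&(sat<50)
Q=P[m];r=cv2.minAreaRect(Q[:,:2].astype(np.float32)*1000);print(len(Q),r,cv2.fitLine(Q[:,:2].astype(np.float32),2,0,.001,.001).ravel())
m=np.zeros(Z.shape,bool);m[:76,428:530]=1;m&=(Z>.015)&(sat>60)
Q=P[m];print(len(Q),cv2.fitLine(Q[:,:2].astype(np.float32),2,0,.001,.001).ravel(),cv2.minAreaRect(Q[:,:2].astype(np.float32)*1000))
P=cloud('top0');Z=P[...,2];im=load('top0')['im'].astype(int);sat=im.max(2)-im.min(2)
m=np.zeros(Z.shape,bool);m[155:260,360:415]=1;k=m&(Z>.012)
Q=P[k&(sat>30)];print('top handle',len(Q),cv2.fitLine(Q[:,:2].astype(np.float32),2,0,.001,.001).ravel())
Q=P[k&(sat<=30)];print('top head',len(Q),cv2.minAreaRect(Q[:,:2].astype(np.float32)*1000))
E
```

```text
1610 ((472.52325439453125, -278.11810302734375), (94.77911376953125, 36.864784240722656), 75.19918060302734) [ 0.25827807  0.9660706   0.46891797 -0.27346757]
1469 [ 0.9657611  -0.2594329   0.53159463 -0.29154173] ((530.1644897460938, -292.44451904296875), (25.100955963134766, 86.95648956298828), 74.72640991210938)
top handle 837 [ 0.9674602  -0.25302324  0.57534456 -0.3036478 ]
top head 522 ((565.4839477539062, -298.348388671875), (92.52201843261719, 230.74441528320312), 76.5992431640625)
```

```bash
python3 -m handwheel '[{"translation":[0.64,1,0.2],"spin":0.24,"hand":60},{"translation":[0.64,1,0.2],"spin":0,"hand":60},{"translation":[0.64,1,0.2],"spin":0,"hand":60},{"translation":[0.64,1,0.4],"spin":0,"hand":60},{"translation":[0.64,1,0.5],"spin":0,"hand":60},{"translation":[0.64,1,0.5],"spin":0,"hand":60},{"translation":[0.64,1,0.5],"spin":0,"hand":60},{"translation":[0.64,1,0.5],"spin":0,"hand":60},{"translation":[0.64,1,0.5],"spin":0,"hand":60},{"translation":[0.64,1,0.5],"spin":0,"hand":60},{"translation":[0,0,0],"spin":0,"hand":60}]'
python3 - <<'E'
from h import *
s=sense(); R=s['orientation'];print(np.degrees(np.arctan2(R[1,0],R[0,0])),R.T@(np.array([0.507,-0.285,0.017])-s['eef_pos'])/.025); snap('wrist','w3')
E
```

```text
clock: 3.85
eef_pos: [0.5158, -0.2829, 0.1495]
orientation: [[0.97, -0.245, 0.001], [-0.245, -0.97, -0.004], [0.002, 0.004, -1.0]]
force: [-0.4, 0.9, -0.9]
width: 0.686
-14.161223234496328 [-0.3277388   0.14763521  5.2981924 ]
```

View pics/w3.png

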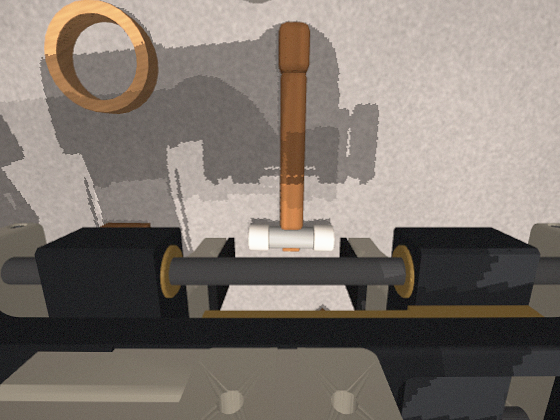

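```bash
python3 - <<'E'
from h import *
P=cloud('w3');Z=P[...,2];im=load('w3')['im'].astype(int);sat=im.max(2)-im.min(2)
m=np.zeros(Z.shape,bool);m[20:222,265:320]=1;m&=(Z>.015)&(Z<.04)
Q=P[m];print(len(Q),cv2.fitLine(Q[:,:2].astype(np.float32),2,0,.001,.001).ravel())
for u,v in [(291,226),(291,238),(250,237),(333,237)]: print(w('w3',u,v),w('w3',u,v,.025))
E
```

```text
5228 [ 0.967146   -0.25422168  0.59195155 -0.30921435]
[ 0.48456948 -0.28135865  0.02671337] [ 0.48403435 -0.28126024  0.025     ]
[ 0.47126673 -0.27805875  0.0269575 ] [ 0.47056918 -0.27792497  0.025     ]
[ 0.48357089 -0.23491809  0.02742128] [ 0.48280493 -0.23440813  0.025     ]
[ 0.46132074 -0.32294216  0.02762159] [ 0.46029851 -0.32315062  0.025     ]
```

```bash
python3 -m handwheel '[{"translation":[-0.2,0.25,0.9],"spin":0.12,"hand":60},{"translation":[0,0,1],"spin":0,"hand":60},{"translation":[0,0,1],"spin":0,"hand":60},{"translation":[0,0,1],"spin":0,"hand":60},{"translation":[0,0,0.8],"spin":0,"hand":60},{"translation":[0,0,0.2],"spin":0,"hand":60},{"translation":[0,0,0],"spin":0,"hand":60}]'
python3 - <<'E'
from h import *
s=sense(); R=s['orientation'];print(np.degrees(np.arctan2(R[1,0],R[0,0])),R.T@(np.array([0.5095,-0.2878,0.017])-s['eef_pos'])/.025,s['force'])
E
```

```text
clock: 4.6
eef_pos: [0.5153, -0.2793, 0.0278]
orientation: [[0.969, -0.247, 0.008], [-0.247, -0.969, -0.006], [0.009, 0.003, -1.0]]
force: [0.8, -0.2, 0.2]
width: 0.682
-14.321173594861593 [-0.14585454  0.38397888  0.43359506] [ 0.78685443 -0.20477653  0.21056283]
```

```bash
python3 -m handwheel '[{"translation":[-0.15,0.4,0.2],"spin":0.08,"hand":60},{"translation":[0,0.05,0.2],"spin":0,"hand":60},{"translation":[0,0,0],"spin":0,"hand":60}]'
python3 - <<'E'
from h import *
s=sense(); R=s['orientation'];print(np.degrees(np.arctan2(R[1,0],R[0,0])),R.T@(np.array([0.5095,-0.2878,0.017])-s['eef_pos'])/.025,s['force'])
E
```

```text
clock: 4.9
eef_pos: [0.5109, -0.2894, 0.0203]
orientation: [[0.967, -0.253, 0.012], [-0.253, -0.968, -0.007], [0.014, 0.003, -1.0]]
force: [-0.8, 1.3, -0.1]
width: 0.685
-14.638960208970683 [-0.07300773 -0.04758326  0.13130033] [-0.84747329  1.33160809 -0.09069117]
```

```bash
python3 -m handwheel '[{"translation":[-0.05,-0.03,0.12],"spin":0,"hand":60},{"translation":[0,0,0],"spin":0,"hand":20},{"translation":[0,0,0],"spin":0,"hand":20},{"translation":[0,0,0],"spin":0,"hand":20},{"translation":[0,0,0],"spin":0,"hand":20},{"translation":[0,0,0],"spin":0,"hand":20},{"translation":[0,0,0],"spin":0,"hand":20}]' 52
```

```text
clock: 5.6
eef_pos: [0.5108, -0.2889, 0.0187]
orientation: [[0.967, -0.253, 0.015], [-0.253, -0.967, -0.007], [0.016, 0.003, -1.0]]
force: [0.4, -0.4, -0.5]
width: 0.243
```

```bash
python3 -m handwheel '[{"translation":[0,0,0],"spin":0,"hand":0},{"translation":[0,0,0],"spin":0,"hand":0},{"translation":[0,0,0],"spin":0,"hand":0}]' 52
python3 - <<'E'
from h import *
snap('wrist','w4');snap('scene','s4')
crop('s4',130,180,260,320,4,'s4a')
E
```

```text
clock: 5.9
eef_pos: [0.5108, -0.2888, 0.0187]
orientation: [[0.967, -0.253, 0.015], [-0.253, -0.967, -0.007], [0.016, 0.003, -1.0]]
force: [-0.3, 0.2, 0.1]
width: 0.03
```

View pics/w4.png

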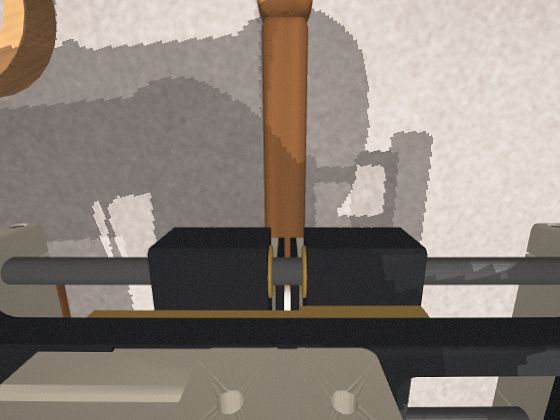

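View pics/s4a.png

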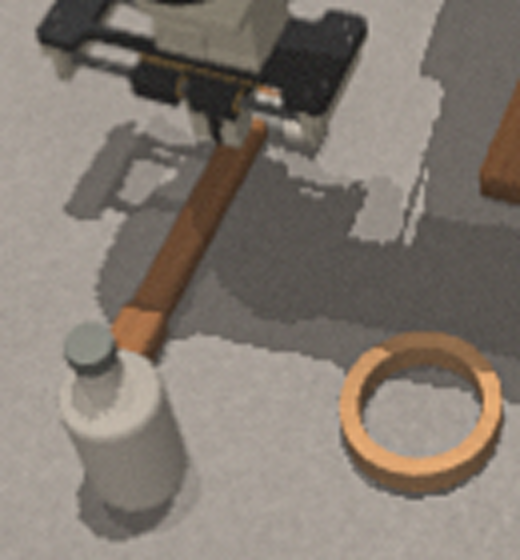

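```bash
python3 - <<'E'
from h import *
crop('w4',230,200,340,320,6,'w4a');crop('s4',140,180,220,240,9,'s4b')
print(sense()['width'])
E
```

```text
0.009378441419965588
```

View pics/w4a.png

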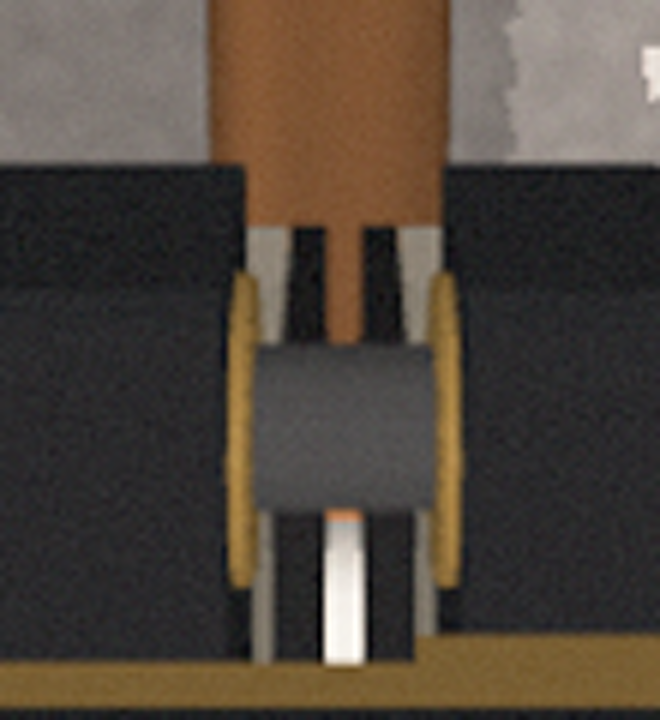

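View pics/s4b.png

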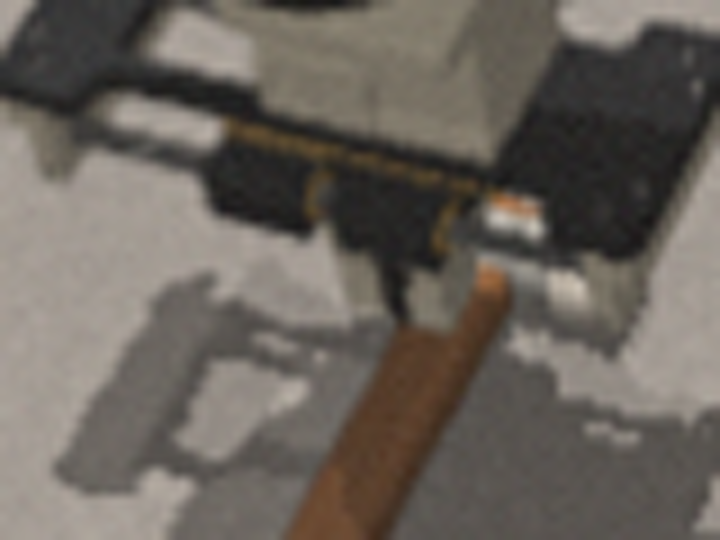

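```bash
python3 - <<'E'
from h import *
s=sense();print(s['eef_pos'],s['qpos'])
for u,v in [(182,213),(186,215),(188,212),(181,208),(185,207),(192,220),(194,211),(203,212)]: print(u,v,w('s4',u,v).round(4))
P=cloud('w4')
for u,v in [(274,245),(299,245),(282,245),(287,245),(287,300),(280,298),(287,230),(287,200)]: print(u,v,P[v,u].round(4))
P=cloud('top0')
snap('top','t4');crop('t4',340,140,440,270,5,'t4a')
E
```

```text
[ 0.51083941 -0.2888593   0.01871981] [-0.17831356  0.38818827 -0.42421398  0.00691527 -0.74232152  1.48794706]
182 213 [ 1.2146 -0.0242  0.9815]
186 215 [ 0.5251 -0.2837  0.05  ]
188 212 [ 0.5262 -0.276   0.0651]
181 208 [ 0.5523 -0.2817  0.1151]
185 207 [ 0.5533 -0.2706  0.1211]
192 220 [ 0.5141 -0.2747  0.0136]
194 211 [ 0.49   -0.2718  0.0226]
203 212 [ 0.4906 -0.2472  0.0205]
274 245 [ 0.5216 -0.2856  0.0574]
299 245 [ 0.5184 -0.2981  0.0577]
282 245 [ 0.5194 -0.2892  0.0542]
287 245 [ 0.5081 -0.2892  0.0246]
287 300 [ 0.4713 -0.2796  0.0262]
280 298 [ 0.509  -0.286   0.0888]
287 230 [ 0.5179 -0.2917  0.0251]
287 200 [ 0.5362 -0.2965  0.0237]
```

View pics/t4a.png

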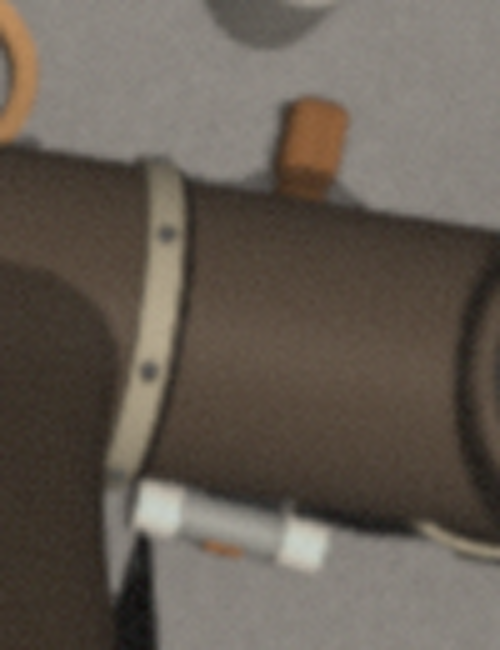

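```bash
python3 - <<'E'
from h import *
P=cloud('w4')
for v in range(228,256,2): print(v,P[v,275].round(4),P[v,281].round(4),P[v,287].round(4))
P=cloud('s4')
for u in [180,182,184,186,188]:
  print(u,[ (v,P[v,u].round(3).tolist()) for v in range(208,220,2)])
E
```

```text
228 [ 0.521  -0.2848  0.025 ] [ 0.5201 -0.2884  0.025 ] [ 0.519  -0.292   0.0245]
230 [ 0.5194 -0.2843  0.0238] [ 0.5189 -0.2881  0.0252] [ 0.5179 -0.2917  0.0251]
232 [ 0.5185 -0.2841  0.025 ] [ 0.5175 -0.2877  0.0247] [ 0.5163 -0.2913  0.024 ]
234 [ 0.5172 -0.2837  0.0248] [ 0.5163 -0.2874  0.0252] [ 0.5149 -0.291   0.0238]
236 [ 0.516  -0.2834  0.0252] [ 0.515  -0.2871  0.025 ] [ 0.514  -0.2907  0.025 ]
238 [ 0.522  -0.2858  0.0475] [ 0.52   -0.2887  0.0441] [ 0.5128 -0.2904  0.0253]
240 [ 0.522  -0.286   0.0511] [ 0.5195 -0.2886  0.0459] [ 0.5111 -0.29    0.0239]
242 [ 0.5219 -0.286   0.054 ] [ 0.5198 -0.2887  0.0501] [ 0.5102 -0.2897  0.0252]
244 [ 0.5216 -0.286   0.056 ] [ 0.5196 -0.2887  0.0526] [ 0.5088 -0.2894  0.0248]
246 [ 0.5218 -0.2862  0.0598] [ 0.5195 -0.2887  0.0556] [ 0.5073 -0.289   0.0242]
248 [ 0.5213 -0.2861  0.0612] [ 0.5192 -0.2887  0.0576] [ 0.5065 -0.2888  0.0257]
250 [ 0.5201 -0.2858  0.0607] [ 0.5191 -0.2887  0.0602] [ 0.5046 -0.2883  0.0242]
252 [ 0.5189 -0.2854  0.0604] [ 0.5196 -0.2889  0.0643] [ 0.5037 -0.288   0.0253]
254 [ 0.5182 -0.2853  0.0613] [ 0.
[... 298 characters left out ...]
2]), (212, [0.52, -0.294, 0.056]), (214, [0.521, -0.295, 0.048]), (216, [0.491, -0.309, -0.001]), (218, [0.498, -0.307, -0.002])]
184 [(208, [0.554, -0.273, 0.118]), (210, [0.519, -0.288, 0.064]), (212, [0.521, -0.289, 0.058]), (214, [0.519, -0.291, 0.046]), (216, [0.509, -0.296, 0.023]), (218, [0.514, -0.295, 0.022])]
186 [(208, [0.554, -0.268, 0.118]), (210, [0.521, -0.282, 0.067]), (212, [0.526, -0.281, 0.065]), (214, [0.523, -0.284, 0.051]), (216, [0.509, -0.29, 0.024]), (218, [0.514, -0.29, 0.021])]
188 [(208, [0.551, -0.264, 0.115]), (210, [0.525, -0.275, 0.072]), (212, [0.526, -0.276, 0.065]), (214, [0.524, -0.278, 0.053]), (216, [0.525, -0.279, 0.046]), (218, [0.516, -0.284, 0.025])]
```

```bash
python3 - <<'E'
from h import *
for f in ['w1','w2','w3','w4']:
  a=load(f);R,_=cv2.Rodrigues(a['r']);print(f,(-R.T@a['t'].ravel()).round(4),R[2].round(3))
P=cloud('s2')
# points near TCP within 6cm horizontally at z<0.3
for f,e in [('s1',[.4175,.103,.2526]),('s2',[.4122,-.0027,.2529]),('s4',[.5108,-.2889,.0187])]:
  P=cloud(f);Q=P.reshape(-1,3);k=(np.hypot(Q[:,0]-e[0],Q[:,1]-e[1])<.06)&(Q[:,2]>max(e[2]-.03,.033))&(Q[:,2]<e[2]+.2)
  q=Q[k];print(f,len(q),np.sort(q[:,2])[[0,5,20,50,100,200]].round(3), q[np.argsort(q[:,2])[:6]].round(3).tolist())
crop('s2',240,130,400,260,5,'s2a')
E
```

```text
w1 [0.4819 0.0884 0.4339] [-0.244  0.049 -0.968]
w2 [ 0.4767 -0.0175  0.4342] [-0.245  0.05  -0.968]
w3 [ 0.5796 -0.2988  0.3309] [-0.241  0.055 -0.969]
w4 [ 0.5719 -0.3048  0.2011] [-0.227  0.054 -0.972]
s1 2069 [0.275 0.277 0.281 0.287 0.296 0.316] [[0.438, 0.135, 0.275], [0.439, 0.137, 0.275], [0.439, 0.144, 0.276], [0.413, 0.068, 0.276], [0.437, 0.135, 0.277], [0.418, 0.056, 0.277]]
s2 2092 [0.276 0.279 0.282 0.289 0.298 0.315] [[0.431, 0.041, 0.276], [0.412, -0.039, 0.276], [0.398, -0.033, 0.277], [0.43, 0.032, 0.277], [0.414, -0.037, 0.278], [0.432, 0.036, 0.279]]
s4 1413 [0.042 0.046 0.051 0.058 0.079 0.124] [[0.52, -0.294, 0.042], [0.518, -0.294, 0.044], [0.515, -0.308, 0.044], [0.521, -0.288, 0.045], [0.525, -0.279, 0.046], [0.516, -0.305, 0.046]]
```

View pics/s2a.png

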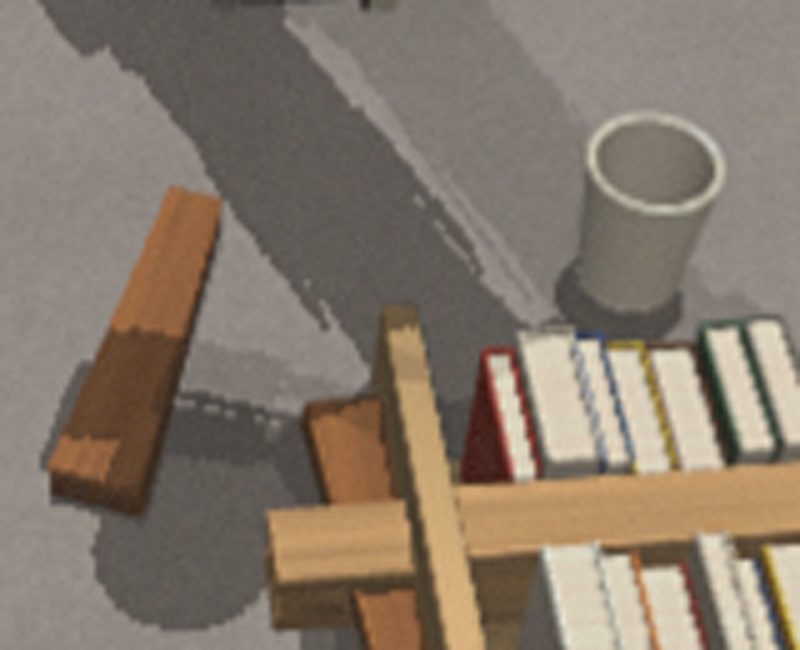

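The fingertips measured by camera stand ~25 mm *above* the reported TCP (not 14 mm below), so the fingers closed in the air above the handle. Reopen and descend by what the cameras show.

```bash
python3 -m handwheel '[{"translation":[0,0,0],"spin":0,"hand":60},{"translation":[0,0,0],"spin":0,"hand":60},{"translation":[0,0,0],"spin":0,"hand":60},{"translation":[0,0,0],"spin":0,"hand":60},{"translation":[0,0,0.6],"spin":0,"hand":60},{"translation":[0,0,0.5],"spin":0,"hand":60},{"translation":[0,0,0.25],"spin":0,"hand":60},{"translation":[0,0,0],"spin":0,"hand":60}]'
python3 - <<'E'
from h import *
snap('scene','s5');crop('s5',140,180,220,240,9,'s5b');snap('wrist','w5')
P=cloud('s5')
e=sense()['eef_pos']
Q=P.reshape(-1,3);k=(np.hypot(Q[:,0]-e[0],Q[:,1]-e[1])<.06)&(Q[:,2]>0.03)&(Q[:,2]<e[2]+.2)
q=Q[k];print(np.sort(q[:,2])[[0,5,20,50,100]])
E
```

```text
clock: 6.85
eef_pos: [0.5118, -0.2893, -0.0161]
orientation: [[0.967, -0.253, 0.016], [-0.253, -0.967, -0.008], [0.017, 0.003, -1.0]]
force: [-0.5, -0.4, -0.2]
width: 0.653
[0.03012722 0.03098461 0.03660616 0.04999742 0.08577387]
```

View pics/s5b.png

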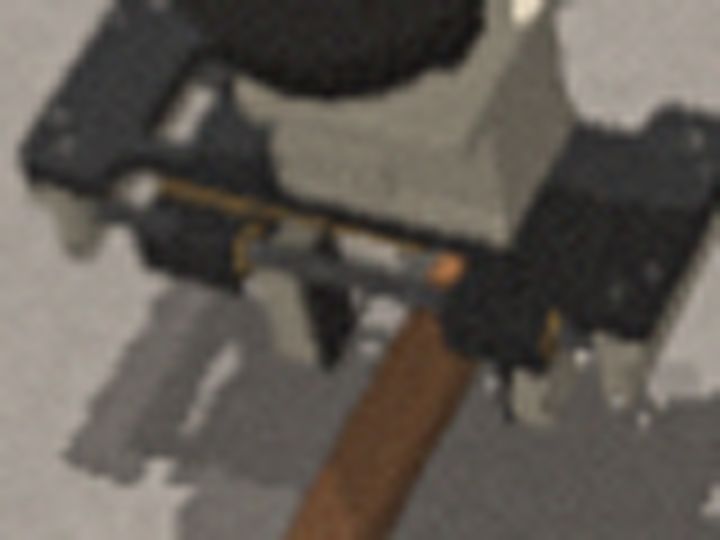

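View pics/w5.png

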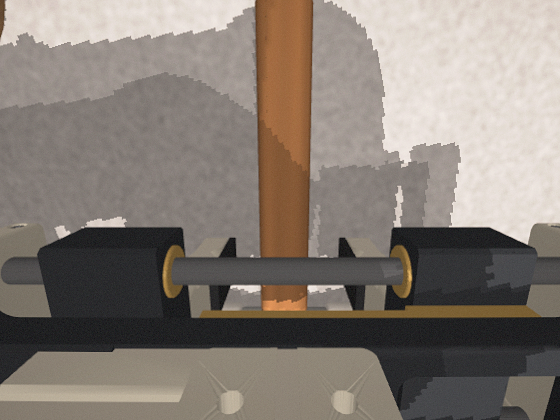

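```bash
python3 -m handwheel '[{"translation":[-0.02,0,0.17],"spin":0,"hand":60},{"translation":[0,0,0.02],"spin":0,"hand":20},{"translation":[0,0,0],"spin":0,"hand":10},{"translation":[0,0,0],"spin":0,"hand":10},{"translation":[0,0,0],"spin":0,"hand":10},{"translation":[0,0,0],"spin":0,"hand":10},{"translation":[0,0,0],"spin":0,"hand":10},{"translation":[0,0,0],"spin":0,"hand":10}]' 52
```

```text
clock: 7.75
eef_pos: [0.5131, -0.2896, -0.0187]
orientation: [[0.967, -0.253, 0.02], [-0.253, -0.967, -0.009], [0.021, 0.003, -1.0]]
force: [0.1, -0.7, -1.3]
width: 0.295
```

```bash
python3 -m handwheel '[{"translation":[0,0,-0.3],"spin":0,"hand":10},{"translation":[0,0,-0.8],"spin":0,"hand":10},{"translation":[0,0,-1],"spin":0,"hand":10},{"translation":[0,0,-1],"spin":0,"hand":10},{"translation":[0,0,-1],"spin":0,"hand":10},{"translation":[0,0,-0.6],"spin":0,"hand":10},{"translation":[0,0,0],"spin":0,"hand":10}]' 52
python3 - <<'E'
from h import *
snap('wrist','w6');snap('scene','s6')
crop('s6',110,150,250,270,5,'s6a')
E
```

```text
clock: 8.45
eef_pos: [0.5076, -0.2876, 0.103]
orientation: [[0.967, -0.254, 0.014], [-0.254, -0.967, -0.007], [0.015, 0.003, -1.0]]
force: [-0.3, -0.5, -2.8]
width: 0.291
```

View pics/w6.png

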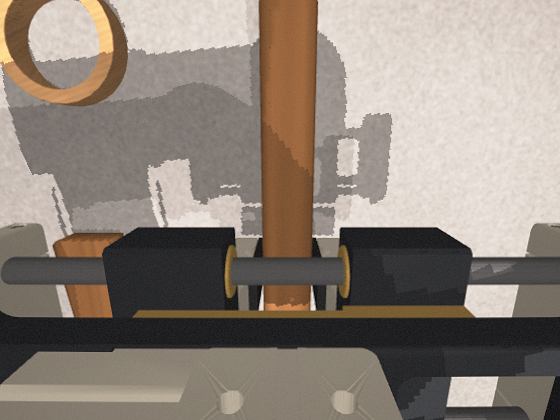

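View pics/s6a.png

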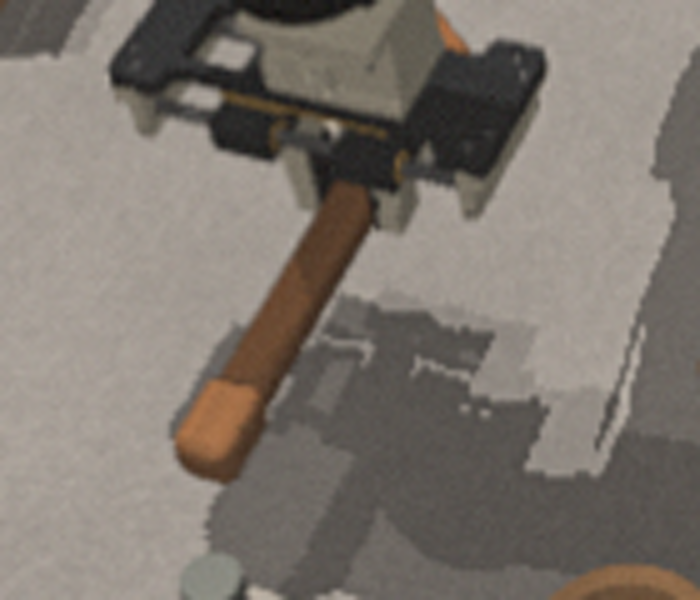

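```bash
python3 -m handwheel '[{"translation":[-0.3,0,0],"spin":0.5,"hand":10},{"translation":[-0.3,0,0],"spin":1,"hand":10},{"translation":[-0.3,0,0],"spin":1,"hand":10},{"translation":[0,0,0],"spin":1,"hand":10},{"translation":[0,0,0],"spin":1,"hand":10},{"translation":[0,0,0],"spin":1,"hand":10},{"translation":[0,0,0],"spin":1,"hand":10},{"translation":[0,0,0],"spin":1,"hand":10},{"translation":[0,0,0],"spin":1,"hand":10},{"translation":[0,0,0],"spin":1,"hand":10},{"translation":[0,0,0],"spin":1,"hand":10},{"translation":[0,0,0],"spin":1,"hand":10},{"translation":[0,0,0],"spin":1,"hand":10},{"translation":[0,0,0],"spin":0.8,"hand":10},{"translation":[0,0,0],"spin":0,"hand":10}]' 52
python3 - <<'E'
from h import *
s=sense(); R=s['orientation'];print(np.degrees(np.arctan2(R[1,0],R[0,0])),R.T@(np.array([0.460,-0.0222,0.0663])-s['eef_pos'])/.025,s['force'],s['qpos'])
snap('scene','s7')
P=cloud('s7').reshape(-1,3);
E
```

```text
clock: 10.05
eef_pos: [0.4675, -0.2747, 0.0757]
orientation: [[0.1, -0.995, -0.029], [-0.995, -0.1, 0.007], [-0.01, 0.028, -1.0]]
force: [0.4, 0.7, -2.7]
width: 0.291
-84.2748201826752 [-10.07686434  -0.72314299   0.45906856] [ 0.38016389  0.65297817 -2.7339995 ] [-0.17157066  0.27999949 -0.42290501 -0.00287569 -0.8980029   0.2734653 ]
```

View pics/s7.png

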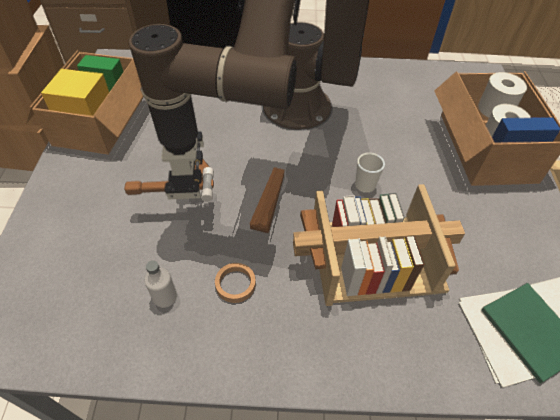

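```bash
python3 -m handwheel '[{"translation":[-0.5,0,-0.3],"spin":-0.3,"hand":10},{"translation":[-1,0,-0.2],"spin":0,"hand":10},{"translation":[-1,0,0],"spin":0,"hand":10},{"translation":[-1,0,0],"spin":0,"hand":10},{"translation":[-1,0,0],"spin":0,"hand":10},{"translation":[-1,0,0],"spin":0,"hand":10},{"translation":[-1,0,0],"spin":0,"hand":10},{"translation":[-1,0,0],"spin":0,"hand":10},{"translation":[0,0,0],"spin":0,"hand":10}]' 52
python3 - <<'E'
from h import *
s=sense(); R=s['orientation'];print(np.degrees(np.arctan2(R[1,0],R[0,0])),R.T@(np.array([0.460,-0.0222,0.0663])-s['eef_pos'])/.025,s['force'],s['qpos'])
snap('scene','s8');crop('s8',210,130,370,260,5,'s8a')
snap('top','t8');crop('t8',190,100,330,280,4,'t8a')
E
```

```text
clock: 11.0
eef_pos: [0.4382, -0.0791, 0.0906]
orientation: [[0.152, -0.988, -0.032], [-0.988, -0.153, 0.009], [-0.014, 0.03, -0.999]]
force: [1.0, -0.3, -2.7]
width: 0.29
-81.24175831589966 [-2.10251268 -1.23977363  0.96362959] [ 0.95001055 -0.27118808 -2.70331617] [ 0.25000907  0.11220428 -0.59661462 -0.0215135  -0.89109265 -0.08317135]
```

View pics/s8a.png

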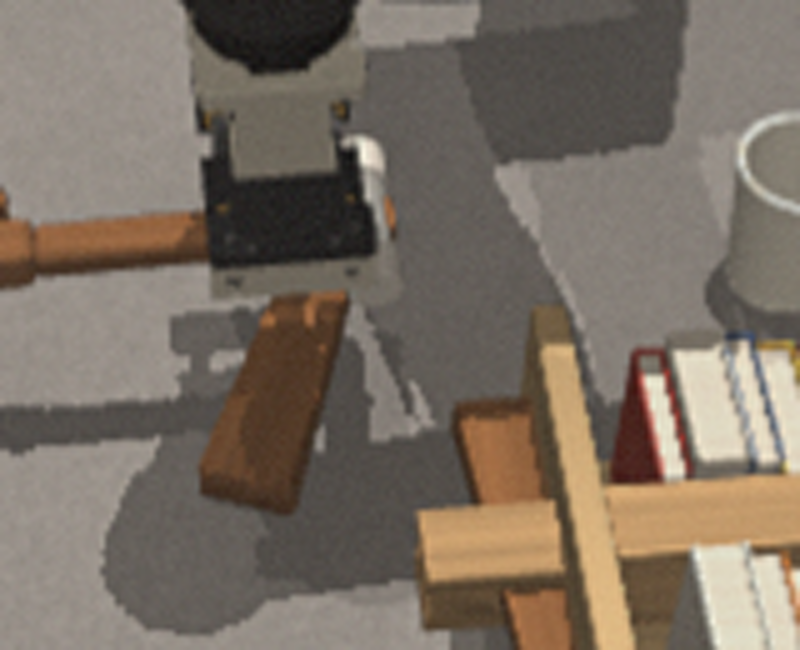

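View pics/t8a.png

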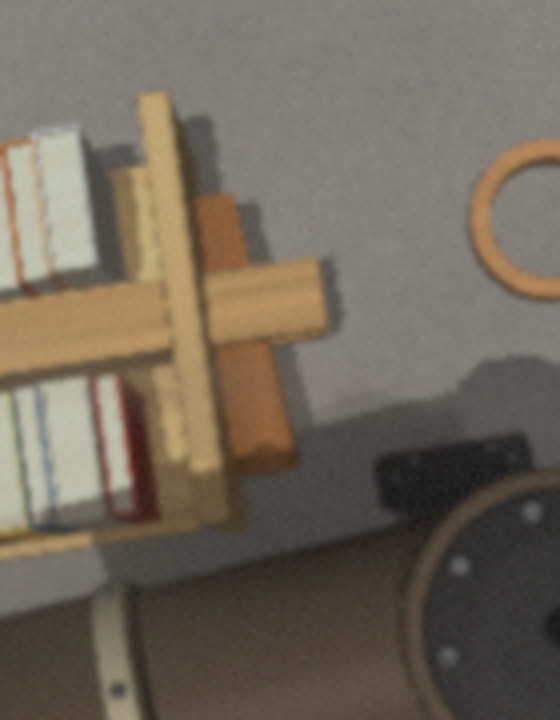

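```bash
python3 - <<'E'
from h import *
P=cloud('s8');im=load('s8')['im'].astype(int)
Q=P[150:185,276:292];I=im[150:185,276:292]
k=(I.min(2)>130)&(I.max(2)-I.min(2)<40)&(Q[...,2]>.05)&(Q[...,2]<.16)
q=Q[k];print(len(q),q.mean(0),q.min(0),q.max(0)); 
# handle
Q=P[170:190,211:250].reshape(-1,3);k=(Q[:,2]>.06)&(Q[:,2]<.16);q=Q[k]
print('handle z by y');
for lo in np.arange(-.30,-.1,.03):
  j=(q[:,1]>lo)&(q[:,1]<lo+.03); 
  if j.sum()>5: print(lo.round(2),j.sum(),q[j].mean(0).round(4),np.percentile(q[j,2],95).round(4))
k=cv2.fitLine(q[q[:,1]<-.13].astype(np.float32),2,0,.001,.001).ravel();print(k)
# wedge end
Q=P[205:240,300:322].reshape(-1,3);k=(Q[:,2]>.095)&(Q[:,2]<.116)&(Q[:,0]<.6);q=Q[k];print('wedge',len(q),np.percentile(q,[2,50,98],axis=0).round(4))
E
```

```text
57 [ 0.41029315 -0.03194614  0.13783151] [ 0.38794508 -0.04519923  0.13330903] [ 0.45000167 -0.02472702  0.14328126]
handle z by y
-0.24 43 [ 0.4675 -0.2141  0.1278] 0.1362
-0.21 131 [ 0.4635 -0.1956  0.1266] 0.1336
-0.18 128 [ 0.4586 -0.1646  0.1275] 0.1336
-0.15 123 [ 0.4539 -0.1347  0.1285] 0.1341
-0.12 6 [ 0.457  -0.1198  0.1277] 0.1323
[-0.17790477  0.98356676  0.0307631   0.460424   -0.17550255  0.12747975]
wedge 355 [[0.533  0.0166 0.099 ]
 [0.5653 0.0387 0.1087]
 [0.597  0.0597 0.1131]]
```

```bash
python3 -m handwheel '[{"translation":[-0.6,-0.2,0.3],"spin":0.3,"hand":10},{"translation":[-0.6,-0.2,0.3],"spin":0,"hand":10},{"translation":[-0.6,-0.2,0.3],"spin":0,"hand":10},{"translation":[0,0,0],"spin":0,"hand":10}]' 52
python3 - <<'E'
from h import *
s=sense(); R=s['orientation'];print(np.degrees(np.arctan2(R[1,0],R[0,0])),R.T@(np.array([0.460,-0.0222,0.0663])-s['eef_pos'])/.025,s['force'])
E
```

```text
clock: 11.5
eef_pos: [0.4473, -0.034, 0.0681]
orientation: [[0.127, -0.991, -0.031], [-0.992, -0.127, 0.009], [-0.012, 0.03, -0.999]]
force: [0.2, 0.4, -2.8]
width: 0.294
-82.71621194412266 [-0.40376053 -0.56775796  0.06188681] [ 0.20292614  0.39998409 -2.79368039]
```

```bash
python3 -m handwheel '[{"translation":[-0.36,-0.4,0],"spin":0,"hand":10},{"translation":[0,0,0],"spin":0,"hand":10}]' 52
python3 - <<'E'
from h import *
s=sense(); R=s['orientation'];print(np.degrees(np.arctan2(R[1,0],R[0,0])),R.T@(np.array([0.460,-0.0222,0.0663])-s['eef_pos'])/.025,s['force'])
snap('scene','s9');crop('s9',220,120,360,260,5,'s9a')
P=cloud('s9');im=load('s9')['im'].astype(int)
v,u=np.where((P[...,2]>.07)&(P[...,2]<.135)&(im.min(2)>110)&(im.max(2)-im.min(2)<45)&(P[...,0]<.54)&(P[...,0]>.38)&(P[...,1]>-.04)&(P[...,1]<.06))
q=P[v,u];print(len(q),q.min(0),q.max(0),q.mean(0))
E
```

```text
clock: 11.7
eef_pos: [0.4567, -0.0243, 0.0682]
orientation: [[0.128, -0.991, -0.031], [-0.992, -0.128, 0.008], [-0.012, 0.03, -0.999]]
force: [0.3, 1.4, -3.1]
width: 0.293
-82.66053259789234 [-0.06598758 -0.14433173  0.07207386] [ 0.29862293  1.44786844 -3.05977173]
50 [0.40568149 0.01180525 0.10847504] [0.46177041 0.03077426 0.1217606 ] [0.42536141 0.02379147 0.11521081]
```

View pics/s9a.png

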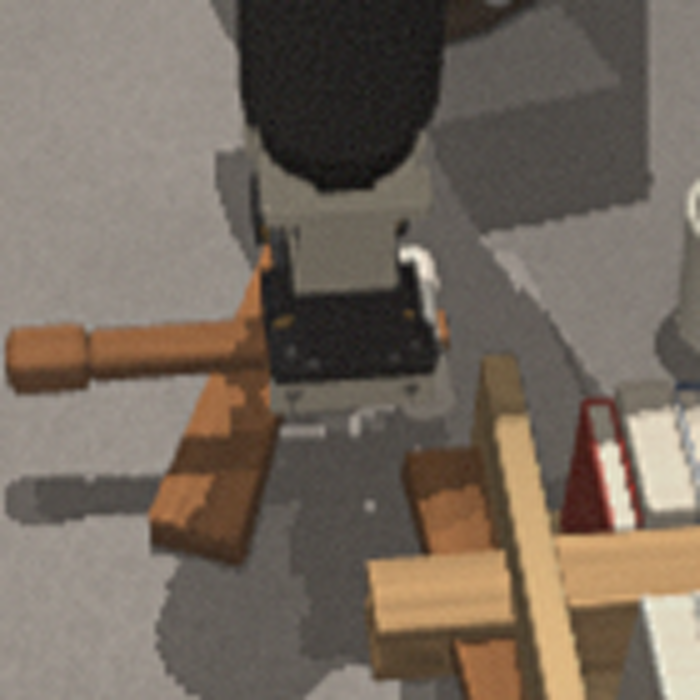

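```bash
python3 -m handwheel '[{"translation":[0,-0.2,0],"spin":0,"hand":10},{"translation":[0,-0.2,0],"spin":0,"hand":10},{"translation":[0,-0.2,0],"spin":0,"hand":10},{"translation":[0,-0.2,0],"spin":0,"hand":10},{"translation":[0,0,0],"spin":0,"hand":10}]' 52
python3 - <<'E'
from h import *
s=sense(); R=s['orientation'];print(np.degrees(np.arctan2(R[1,0],R[0,0])),R.T@(np.array([0.460,-0.0222,0.0663])-s['eef_pos'])*1000,s['force'])
snap('scene','s10');crop('s10',220,120,360,260,5,'s10a')
E
```

```text
clock: 12.25
eef_pos: [0.4775, -0.0235, 0.0678]
orientation: [[0.126, -0.991, -0.032], [-0.992, -0.127, 0.008], [-0.012, 0.031, -0.999]]
force: [0.4, -1.4, -2.8]
width: 0.289
-82.74723346542193 [-3.43670921 17.15884548  2.03809125] [ 0.3558252  -1.35298419 -2.84824508]
```

View pics/s10a.png

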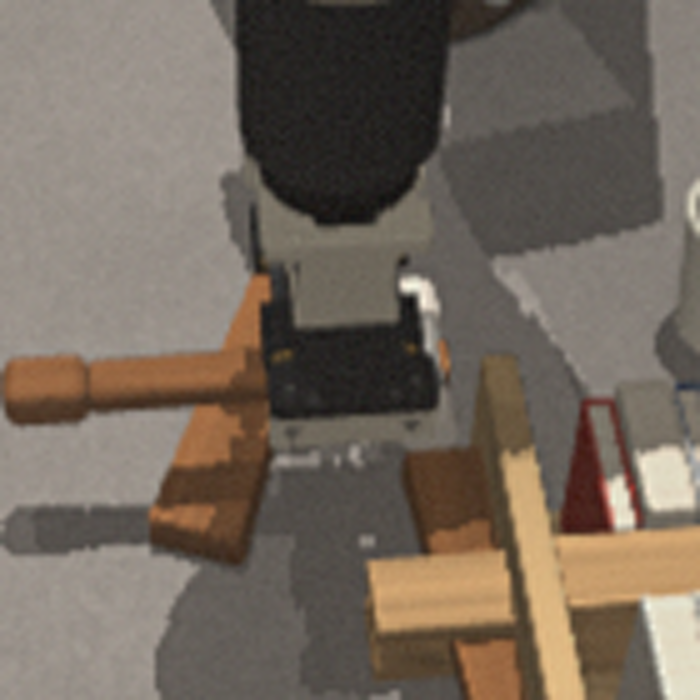

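```bash
cat > st.py <<'E'
from h import *
s=sense(); R=s['orientation'];d=R.T@(np.array([0.460,-0.0222,0.0663])-s['eef_pos'])*1000
X=np.array([.992,.127,0])
print('t %.2f yaw %.2f lat %.2f along %.2f dz %.2f  Fx(along) %.2f F %s'%(s['clock'],np.degrees(np.arctan2(R[1,0],R[0,0])),d[0],d[1],d[2],s['force']@X,s['force'].round(2)))
E
python3 -m handwheel '[{"translation":[-0.12,-0.2,0],"spin":0,"hand":10},{"translation":[-0.02,-0.2,0],"spin":0,"hand":10}]' 52 >/dev/null; python3 st.py
```

```text
t 12.50 yaw -82.78 lat 0.18 along 26.53 dz 1.90  Fx(along) -0.22 F [-0.21 -0.08 -2.07]
```

```bash
python3 -m handwheel '[{"translation":[-0.02,-0.2,0],"spin":0,"hand":10}]' 52 >/dev/null; python3 st.py
```

```text
t 12.60 yaw -82.76 lat 0.84 along 31.89 dz 1.93  Fx(along) -0.54 F [-0.44 -0.84 -3.23]
```

```bash
python3 -m handwheel '[{"translation":[0,-0.2,0],"spin":0,"hand":10}]' 52 >/dev/null; python3 st.py
```

```text
t 12.70 yaw -82.75 lat 0.93 along 37.21 dz 1.90  Fx(along) -1.09 F [-1.01 -0.66 -1.96]
```

```bash
python3 - <<'E'
from h import *
snap('scene','s11');crop('s11',250,160,350,250,8,'s11a')
E
```

```text
(no output)
```

View pics/s11a.png

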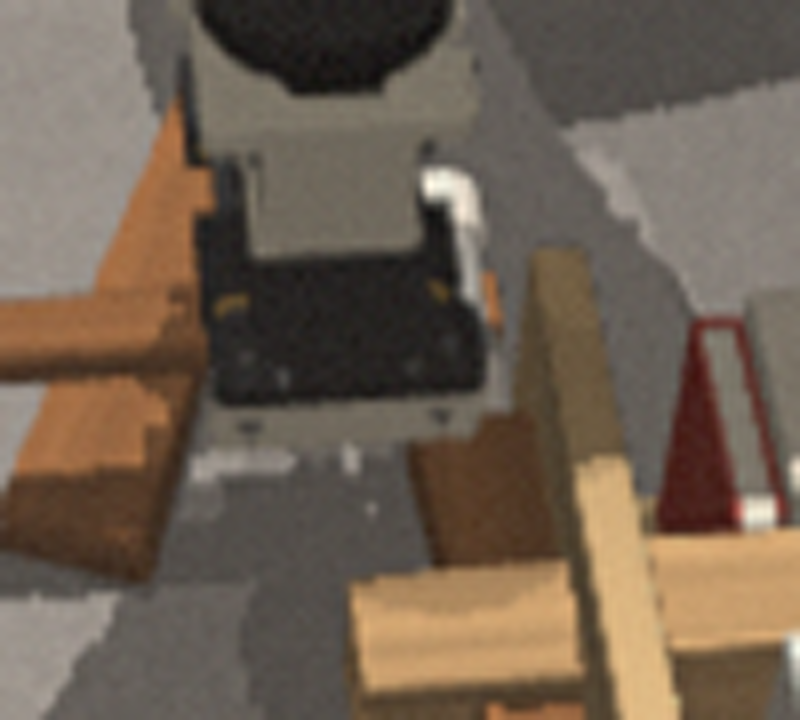

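```bash
python3 -m handwheel '[{"translation":[0.0,-0.1,0],"spin":0,"hand":10}]' 52 >/dev/null; python3 st.py
```

```text
t 12.85 yaw -82.73 lat 0.96 along 40.65 dz 1.78  Fx(along) -0.92 F [-0.92 -0.02 -3.19]
```

```bash
python3 -m handwheel '[{"translation":[0.0,-0.1,0],"spin":0,"hand":10}]' 52 >/dev/null; python3 st.py
```

```text
t 12.95 yaw -82.73 lat 0.91 along 43.35 dz 1.74  Fx(along) -1.19 F [-1.21  0.09 -2.24]
```

```bash
python3 -m handwheel '[{"translation":[0.0,-0.1,0],"spin":0,"hand":10}]' 52 >/dev/null; python3 st.py
```

```text
t 13.05 yaw -82.73 lat 0.90 along 45.88 dz 1.69  Fx(along) -0.69 F [-0.71  0.12 -2.79]
```

```bash
python3 -m handwheel '[{"translation":[0.0,0.4,0],"spin":0,"hand":10},{"translation":[0.0,0.8,0],"spin":0,"hand":10},{"translation":[0.0,0.5,0],"spin":0,"hand":10},{"translation":[0.0,0,0],"spin":0,"hand":10}]' 52 >/dev/null; python3 st.py;  python3 - <<'E'
from h import *
snap('scene','s12');crop('s12',250,160,350,280,6,'s12a');crop('s10',250,160,350,280,6,'s10c')
E
```

```text
t 13.45 yaw -82.78 lat 0.73 along 1.16 dz 1.27  Fx(along) 0.57 F [ 0.57  0.01 -3.1 ]
```

View pics/s12a.png

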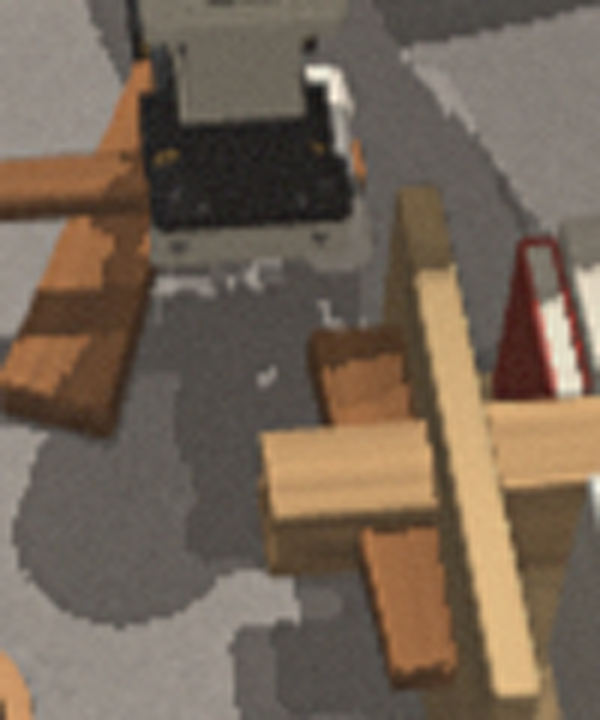

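View pics/s10c.png

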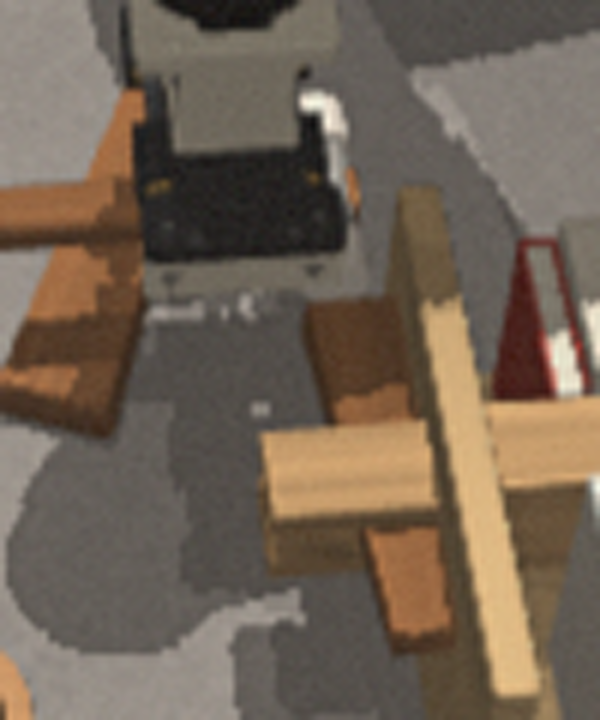

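```bash
python3 -m handwheel '[{"translation":[0.0,-0.5,0],"spin":0,"hand":10},{"translation":[0.0,-0.5,0],"spin":0,"hand":10},{"translation":[0.0,-0.2,0],"spin":0,"hand":10},{"translation":[0.0,-0.2,0],"spin":0,"hand":10},{"translation":[0.0,-0.2,0],"spin":0,"hand":10}]' 52 >/dev/null; python3 st.py
```

```text
t 14.00 yaw -82.71 lat 0.97 along 47.77 dz 1.89  Fx(along) -1.07 F [-1.16  0.69 -3.16]
```

```bash
python3 -m handwheel '[{"translation":[0.0,-0.2,0],"spin":0,"hand":10}]' 52 >/dev/null; python3 st.py
```

```text
t 14.10 yaw -82.72 lat 0.91 along 53.05 dz 1.61  Fx(along) -0.27 F [-0.27 -0.04 -2.23]
```

```bash
python3 -m handwheel '[{"translation":[0.0,-0.15,0],"spin":0,"hand":10}]' 52 >/dev/null; python3 st.py
```

```text
t 14.20 yaw -82.72 lat 0.87 along 57.08 dz 1.41  Fx(along) -0.88 F [-0.81 -0.58 -2.8 ]
```

```bash
python3 -m handwheel '[{"translation":[0.0,0.4,0],"spin":0,"hand":10},{"translation":[0.0,0,0],"spin":0,"hand":10},{"translation":[0.0,-0.2,0],"spin":0,"hand":10}]' 52 >/dev/null; python3 st.py
```

```text
t 14.50 yaw -82.74 lat 0.79 along 51.22 dz 1.16  Fx(along) 0.19 F [ 0.08  0.86 -3.15]
```

```bash
python3 -m handwheel '[{"translation":[0.0,-0.2,0],"spin":0,"hand":10}]' 52 >/dev/null; python3 st.py
```

```text
t 14.60 yaw -82.73 lat 0.82 along 56.54 dz 1.41  Fx(along) 0.26 F [ 0.28 -0.14 -3.07]
```

```bash
python3 -m handwheel '[{"translation":[0.0,-0.1,0],"spin":0,"hand":10}]' 52 >/dev/null; python3 st.py
```

```text
t 14.70 yaw -82.72 lat 0.86 along 59.70 dz 1.52  Fx(along) 0.70 F [ 0.71 -0.11 -2.6 ]
```

```bash
python3 -m handwheel '[{"translation":[0.0,-0.1,0],"spin":0,"hand":10}]' 52 >/dev/null; python3 st.py
```

```text
t 14.80 yaw -82.72 lat 0.86 along 62.50 dz 1.53  Fx(along) -1.06 F [-1.04 -0.2  -1.93]
```

```bash
python3 -m handwheel '[{"translation":[0.0,0.4,0],"spin":0,"hand":10},{"translation":[0.0,0.8,0],"spin":0,"hand":10},{"translation":[0.0,0,0],"spin":0,"hand":10}]' 52 >/dev/null; python3 st.py;  python3 - <<'E'
from h import *
snap('scene','s13');crop('s13',250,160,350,280,6,'s13a')
E
```

```text
t 15.10 yaw -82.76 lat 0.81 along 31.28 dz 0.89  Fx(along) 0.69 F [ 0.68  0.13 -2.64]
```

View pics/s13a.png

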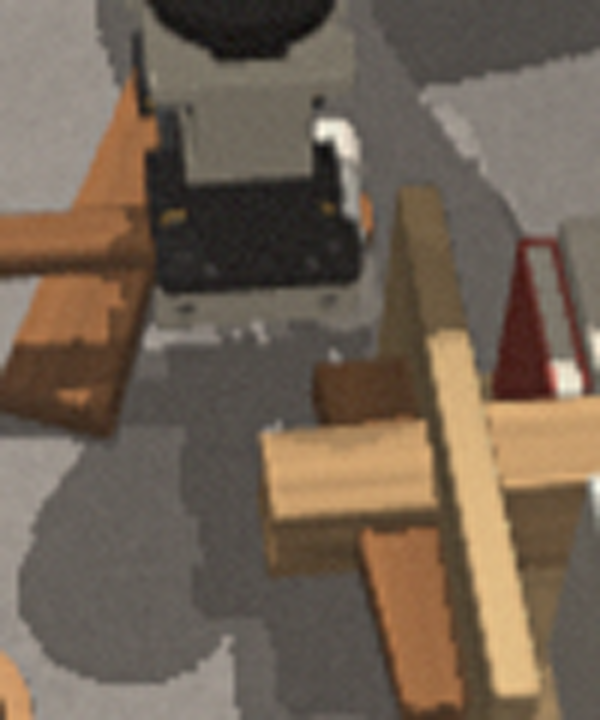

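```bash
python3 -m handwheel '[{"translation":[0.0,-0.4,0],"spin":0,"hand":10},{"translation":[0.0,-0.4,0],"spin":0,"hand":10},{"translation":[0.0,-0.2,0],"spin":0,"hand":10},{"translation":[0.0,-0.1,0],"spin":0,"hand":10}]' 52 >/dev/null; python3 st.py
```

```text
t 15.55 yaw -82.68 lat 0.99 along 64.34 dz 1.65  Fx(along) -1.56 F [-1.63  0.4  -2.38]
```

```bash
python3 -m handwheel '[{"translation":[0.0,-0.1,0],"spin":0,"hand":10}]' 52 >/dev/null; python3 st.py
```

```text
t 15.65 yaw -82.69 lat 0.96 along 67.11 dz 1.36  Fx(along) -2.18 F [-2.08 -0.88 -2.95]
```

```bash
python3 -m handwheel '[{"translation":[0.0,-0.08,0],"spin":0,"hand":10}]' 52 >/dev/null; python3 st.py
```

```text
t 15.75 yaw -82.70 lat 0.85 along 68.78 dz 1.07  Fx(along) -4.93 F [-4.88 -0.68  0.44]
```

```bash
python3 -m handwheel '[{"translation":[0.0,-0.08,0],"spin":0,"hand":10}]' 52 >/dev/null; python3 st.py
```

```text
t 15.85 yaw -82.70 lat 0.70 along 69.48 dz 0.77  Fx(along) -5.75 F [-5.75 -0.36 -0.09]
```

```bash
python3 -m handwheel '[{"translation":[0.0,0.3,0],"spin":0,"hand":10},{"translation":[0.0,0.1,0],"spin":0,"hand":10},{"translation":[0,0,0],"spin":0,"hand":10}]' 52 >/dev/null; python3 st.py
```

```text
t 16.15 yaw -82.72 lat 0.75 along 59.23 dz 0.69  Fx(along) -0.20 F [-0.31  0.86 -3.53]
```

```bash
python3 -m handwheel '[{"translation":[0.0,-0.2,0],"spin":0,"hand":10}]' 52 >/dev/null; python3 st.py
```

```text
t 16.25 yaw -82.72 lat 0.76 along 64.01 dz 0.92  Fx(along) 0.54 F [ 0.53  0.05 -2.74]
```

```bash
python3 -m handwheel '[{"translation":[0.0,-0.1,0],"spin":0,"hand":10}]' 52 >/dev/null; python3 st.py
```

```text
t 16.35 yaw -82.70 lat 0.84 along 67.49 dz 1.22  Fx(along) -1.11 F [-1.08 -0.29 -2.78]
```

```bash
python3 -m handwheel '[{"translation":[0.0,-0.16,0],"spin":0,"hand":10}]' 52 >/dev/null; python3 st.py
```

```text
t 16.45 yaw -82.70 lat 0.66 along 71.00 dz 1.24  Fx(along) -4.88 F [-4.78 -1.1  -0.81]
```

```bash
python3 -m handwheel '[{"translation":[0.0,0.3,0],"spin":0,"hand":10},{"translation":[0.0,0.1,0],"spin":0,"hand":10},{"translation":[0,0,0],"spin":0,"hand":10}]' 52 >/dev/null; python3 st.py
```

```text
t 16.75 yaw -82.72 lat 0.69 along 61.18 dz 0.94  Fx(along) 0.34 F [ 0.37 -0.2  -3.49]
```

```bash
python3 -m handwheel '[{"translation":[0.0,-0.2,0],"spin":0,"hand":10},{"translation":[0.0,-0.2,0],"spin":0,"hand":10}]' 52 >/dev/null; python3 st.py
```

```text
t 16.95 yaw -82.70 lat 0.73 along 71.44 dz 1.27  Fx(along) -3.49 F [-3.27 -1.92 -1.94]
```

```bash
python3 -m handwheel '[{"translation":[0.0,-0.12,0],"spin":0,"hand":10}]' 52 >/dev/null; python3 st.py
```

```text
t 17.05 yaw -82.69 lat 0.57 along 73.73 dz 1.16  Fx(along) -7.25 F [-7.14 -1.33  0.22]
```

```bash
python3 -m handwheel '[{"translation":[0.0,-0.12,0],"spin":0,"hand":10}]' 52 >/dev/null; python3 st.py
```

```text
t 17.15 yaw -82.69 lat 0.50 along 75.92 dz 1.01  Fx(along) -4.77 F [-4.83  0.18 -0.9 ]
```

```bash
python3 -m handwheel '[{"translation":[0.0,0.3,0],"spin":0,"hand":10},{"translation":[0.0,0.1,0],"spin":0,"hand":10},{"translation":[0,0,0],"spin":0,"hand":10},{"translation":[0.0,-0.2,0],"spin":0,"hand":10},{"translation":[0.0,-0.2,0],"spin":0,"hand":10}]' 52 >/dev/null; python3 st.py
```

```text
t 17.65 yaw -82.69 lat 0.59 along 76.90 dz 1.09  Fx(along) -4.35 F [-4.27 -0.86 -2.96]
```

```bash
python3 -m handwheel '[{"translation":[0.0,-0.12,0],"spin":0,"hand":10}]' 52 >/dev/null; python3 st.py
```

```text
t 17.75 yaw -82.68 lat 0.48 along 79.30 dz 1.03  Fx(along) -5.45 F [-5.49 -0.03  0.25]
```

```bash
python3 -m handwheel '[{"translation":[0.0,-0.12,0],"spin":0,"hand":10}]' 52 >/dev/null; python3 st.py
```

```text
t 17.85 yaw -82.68 lat 0.40 along 81.66 dz 0.92  Fx(along) -5.19 F [-5.21 -0.16 -0.33]
```

```bash
python3 -m handwheel '[{"translation":[0.0,-0.12,0],"spin":0,"hand":10}]' 52 >/dev/null; python3 st.py
```

```text
t 17.95 yaw -82.68 lat 0.35 along 83.89 dz 0.75  Fx(along) -5.12 F [-5.17  0.06 -0.92]
```

```bash
python3 -m handwheel '[{"translation":[0.03,0.3,0],"spin":0,"hand":10},{"translation":[0.0,0.1,0],"spin":0,"hand":10},{"translation":[0,0,0],"spin":0,"hand":10},{"translation":[0.0,-0.2,0],"spin":0,"hand":10},{"translation":[0.0,-0.2,0],"spin":0,"hand":10}]' 52 >/dev/null; python3 st.py
```

```text
t 18.45 yaw -82.69 lat -0.61 along 84.50 dz 0.87  Fx(along) -11.50 F [-11.13  -3.6    1.49]
```

```bash
python3 -m handwheel '[{"translation":[0.0,-0.12,0],"spin":0,"hand":10}]' 52 >/dev/null; python3 st.py
```

```text
t 18.55 yaw -82.67 lat -0.97 along 84.53 dz 0.71  Fx(along) -15.79 F [-15.87  -0.36   7.02]
```

```bash
python3 -m handwheel '[{"translation":[0.0,-0.1,0],"spin":0,"hand":10}]' 52 >/dev/null; python3 st.py
```

```text
t 18.65 yaw -82.66 lat -1.22 along 84.00 dz 0.50  Fx(along) -10.46 F [-10.53  -0.15   3.51]
```

```bash
python3 -m handwheel '[{"translation":[0.0,-0.1,0],"spin":0,"hand":10}]' 52 >/dev/null; python3 st.py
```

```text
t 18.75 yaw -82.64 lat -1.44 along 83.71 dz 0.34  Fx(along) -10.79 F [-10.89   0.06   3.51]
```

```bash
python3 -m handwheel '[{"translation":[-0.02,0.3,0],"spin":0,"hand":10},{"translation":[-0.02,0.25,0],"spin":0,"hand":10},{"translation":[0,0,0],"spin":0,"hand":10}]' 52 >/dev/null; python3 st.py;  python3 - <<'E'
from h import *
snap('scene','s14');crop('s14',250,160,350,280,6,'s14a')
E
```

```text
t 19.05 yaw -82.66 lat -0.32 along 70.29 dz 0.08  Fx(along) 0.40 F [ 0.44 -0.31 -3.11]
```

```bash
python3 -m handwheel '[{"translation":[-0.0,-0.2,0],"spin":0,"hand":10},{"translation":[0,-0.2,0],"spin":0,"hand":10}]' 52 >/dev/null; python3 st.py
```

```text
t 19.30 yaw -82.63 lat -0.22 along 81.93 dz 0.67  Fx(along) -0.03 F [ 0.03 -0.47 -2.9 ]
```

View pics/s14a.png

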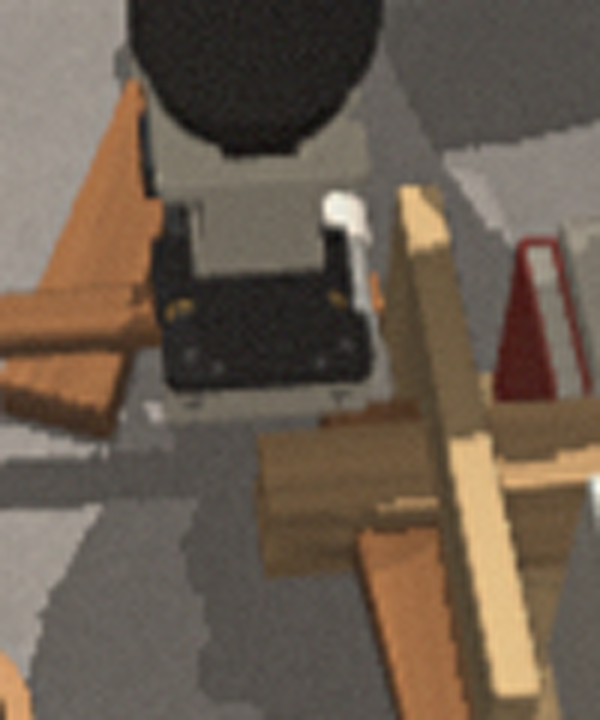

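```bash
python3 - <<'E'
from h import *
P=cloud('s6')
for u0,v0,n in [(140,180,'L'),(204,188,'R'),(172,188,'fL'),(189,194,'fR')]:
  q=P[v0-10:v0+6,u0-4:u0+5].reshape(-1,3);q=q[(q[:,2]>.05)&(q[:,2]<.3)]
  print(n,len(q),q[np.argsort(q[:,2])[:4]].round(3).tolist() if len(q) else '')
P=cloud('s14')
# front bottom edge of bar just above tenon
for u,v in [(277,226),(285,228),(305,226),(308,224),(314,224),(318,221),(297,236),(310,232)]: print(u,v,P[v,u].round(4))
E
```

```text
L 54 [[0.511, -0.37, 0.19], [0.519, -0.373, 0.192], [0.523, -0.377, 0.192], [0.52, -0.38, 0.192]]
R 119 [[0.548, -0.206, 0.191], [0.555, -0.207, 0.192], [0.565, -0.215, 0.193], [0.565, -0.211, 0.193]]
fL 128 [[0.509, -0.313, 0.128], [0.512, -0.314, 0.131], [0.512, -0.309, 0.131], [0.51, -0.317, 0.132]]
fR 96 [[0.52, -0.275, 0.127], [0.518, -0.26, 0.129], [0.522, -0.272, 0.129], [0.519, -0.275, 0.13]]
277 226 [ 0.6308 -0.0403  0.1657]
285 228 [ 0.6265 -0.022   0.1531]
305 226 [0.6206 0.0237 0.1561]
308 224 [0.6257 0.0296 0.1714]
314 224 [0.5729 0.0491 0.0999]
318 221 [0.5678 0.0585 0.106 ]
297 236 [0.6252 0.0071 0.1209]
310 232 [0.6125 0.0377 0.1213]
```

```bash
python3 -m handwheel '[{"translation":[0,-0.2,0],"spin":0,"hand":10}]' 52 >/dev/null; python3 st.py
```

```text
t 19.40 yaw -82.62 lat -0.83 along 84.05 dz 0.50  Fx(along) -19.54 F [-19.17  -4.1    7.1 ]
```

```bash
python3 -m handwheel '[{"translation":[-0.02,0.3,0],"spin":0,"hand":10},{"translation":[-0.02,0.25,0],"spin":0,"hand":10},{"translation":[0,0,0],"spin":0,"hand":10},{"translation":[-0.0,-0.2,0],"spin":0,"hand":10},{"translation":[0,-0.2,0],"spin":0,"hand":10}]' 52 >/dev/null; python3 st.py
```

```text
t 19.90 yaw -82.62 lat 0.27 along 81.67 dz 0.41  Fx(along) 0.67 F [ 0.64  0.31 -3.02]
```

```bash
python3 -m handwheel '[{"translation":[0,-0.2,0],"spin":0,"hand":10}]' 52 >/dev/null; python3 st.py
```

```text
t 20.00 yaw -82.61 lat -0.28 along 83.96 dz 0.28  Fx(along) -19.76 F [-19.47  -3.55   7.04]
```

```bash
python3 -m handwheel '[{"translation":[-0.02,0.3,0],"spin":0,"hand":10},{"translation":[-0.02,0.25,0],"spin":0,"hand":10},{"translation":[0,0,0],"spin":0,"hand":10},{"translation":[-0.0,-0.2,0],"spin":0,"hand":10},{"translation":[0,-0.2,0],"spin":0,"hand":10}]' 52 >/dev/null; python3 st.py
```

```text
t 20.50 yaw -82.59 lat 0.88 along 81.75 dz 0.37  Fx(along) 0.18 F [ 0.17  0.09 -2.75]
```

```bash
python3 -m handwheel '[{"translation":[0,-0.2,0],"spin":0,"hand":10}]' 52 >/dev/null; python3 st.py
```

```text
t 20.60 yaw -82.59 lat 0.33 along 83.89 dz 0.22  Fx(along) -20.27 F [-20.07  -2.88   7.85]
```

```bash
python3 -m handwheel '[{"translation":[-0.02,0.3,0],"spin":0,"hand":10},{"translation":[-0.02,0.25,0],"spin":0,"hand":10},{"translation":[0,0,0],"spin":0,"hand":10},{"translation":[0,0,0],"spin":0,"hand":10}]' 52 >/dev/null; python3 st.py
```

```text
t 21.00 yaw -82.59 lat 1.42 along 71.05 dz -0.01  Fx(along) 0.86 F [ 0.8   0.49 -2.96]
```

```bash
python3 -m handwheel '[{"translation":[0.03,-0.2,0],"spin":0,"hand":10},{"translation":[0,-0.2,0],"spin":0,"hand":10}]' 52 >/dev/null; python3 st.py
```

```text
t 21.20 yaw -82.57 lat 0.75 along 82.14 dz 0.47  Fx(along) 1.05 F [ 1.03  0.25 -1.79]
```

```bash
python3 -m handwheel '[{"translation":[0,-0.2,0],"spin":0,"hand":10}]' 52 >/dev/null; python3 st.py
```

```text
t 21.30 yaw -82.56 lat 0.16 along 83.89 dz 0.23  Fx(along) -21.23 F [-21.06  -2.7    8.64]
```

```bash
python3 -m handwheel '[{"translation":[0,-0.2,0],"spin":0,"hand":10}]' 52 >/dev/null; python3 st.py
```

```text
t 21.40 yaw -82.55 lat -0.38 along 83.68 dz -0.20  Fx(along) -19.02 F [-19.04  -1.07   9.11]
```

```bash
python3 -m handwheel '[{"translation":[-0.02,0.3,0],"spin":0,"hand":10},{"translation":[-0.02,0.25,0],"spin":0,"hand":10},{"translation":[0,0,0],"spin":0,"hand":10},{"translation":[0,0,0],"spin":0,"hand":10}]' 52 >/dev/null; python3 st.py
```

```text
t 21.80 yaw -82.56 lat 0.60 along 70.36 dz -0.57  Fx(along) -0.93 F [-0.83 -0.85 -2.29]
```

```bash
python3 - <<'E'
from h import *
for u,v in [(310,220),(293,308),(318,222),(385,292),(438,367),(378,300)]: print(u,v,w('top0',u,v,.02).round(3))
s=sense();print(s['eef_pos'],s['orientation'])
snap('scene','s15');crop('s15',210,130,370,290,4,'s15a')
E
```

```text
310 220 [ 0.529 -0.094  0.02 ]
293 308 [ 0.318 -0.049  0.02 ]
318 222 [ 0.524 -0.114  0.02 ]
385 292 [ 0.352 -0.272  0.02 ]
438 367 [ 0.17  -0.396  0.02 ]
378 300 [ 0.334 -0.254  0.02 ]
[ 0.52938746 -0.0124905   0.05976549] [[ 0.1294933  -0.98793869 -0.08490368]
 [-0.99156235 -0.1295305  -0.00509381]
 [-0.00596525  0.08484691 -0.99637614]]
```

View pics/s15a.png

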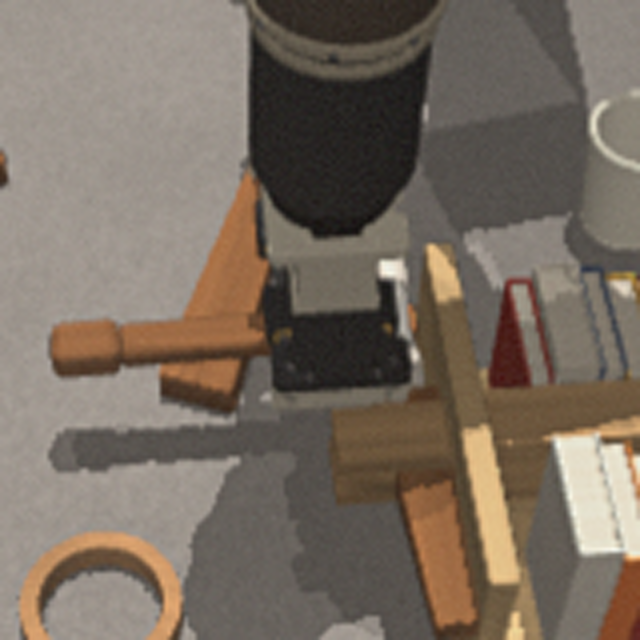

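```bash
python3 -m handwheel '[{"translation":[0,0.6,-0.2],"spin":0,"hand":10},{"translation":[0.1,0.6,-0.3],"spin":0,"hand":10},{"translation":[0.6,0,-0.3],"spin":0,"hand":10},{"translation":[1,0,-0.2],"spin":0,"hand":10},{"translation":[1,0,0],"spin":0,"hand":10},{"translation":[1,0,0],"spin":0,"hand":10},{"translation":[1,0,0],"spin":0,"hand":10},{"translation":[1,0,0],"spin":0,"hand":10},{"translation":[1,0,0],"spin":0,"hand":10},{"translation":[1,0,0],"spin":0,"hand":10},{"translation":[0.8,0,0],"spin":0,"hand":10},{"translation":[0,0,0],"spin":0,"hand":10}]' 52
python3 - <<'E'
from h import *
snap('scene','s16');crop('s16',250,160,410,320,4,'s16b')
E
```

```text
clock: 23.05
eef_pos: [0.5276, -0.2399, 0.0974]
orientation: [[0.133, -0.989, -0.072], [-0.991, -0.132, -0.006], [-0.004, 0.073, -0.997]]
force: [-0.8, -0.6, -2.5]
width: 0.291
```

View pics/s16.png

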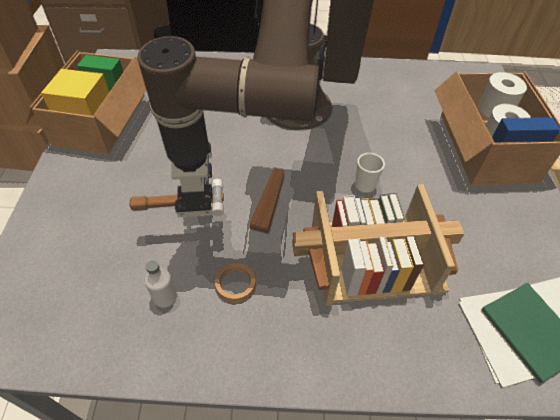

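View pics/s16b.png

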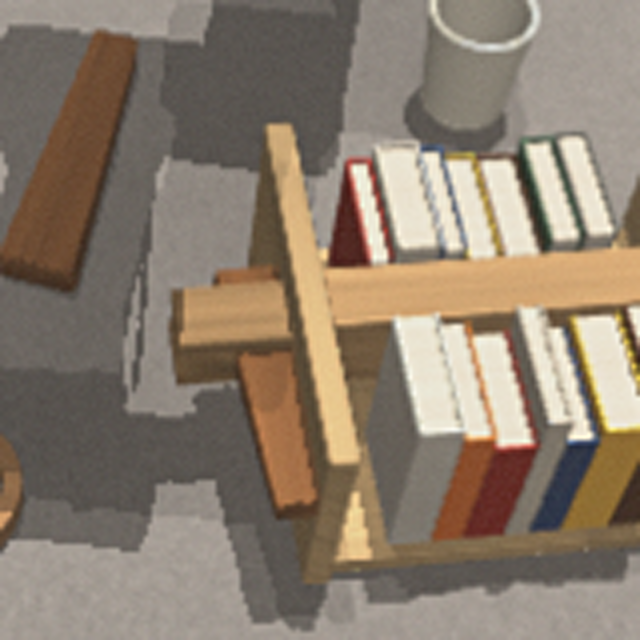

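```bash
python3 -m handwheel '[{"translation":[0.2,0,0.4],"spin":0,"hand":10},{"translation":[0.2,0,0.8],"spin":0,"hand":10},{"translation":[0,0,0.8],"spin":0,"hand":10},{"translation":[0,0,0.8],"spin":0,"hand":10},{"translation":[0,0,0.5],"spin":0,"hand":10},{"translation":[0,0,0.2],"spin":0,"hand":10},{"translation":[0,0,0],"spin":0,"hand":10}]' 52
```

```text
clock: 23.8
eef_pos: [0.5216, -0.2482, 0.0075]
orientation: [[0.136, -0.988, -0.069], [-0.991, -0.136, -0.006], [-0.003, 0.07, -0.998]]
force: [0.4, -0.0, -3.3]
width: 0.29
```

```bash
python3 -m handwheel '[{"translation":[0,0,0.4],"spin":0,"hand":10},{"translation":[0,0,0.2],"spin":0,"hand":10},{"translation":[0,0,0.1],"spin":0,"hand":10}]' 52;
```

```text
clock: 24.1
eef_pos: [0.5222, -0.2483, -0.0093]
orientation: [[0.137, -0.988, -0.066], [-0.991, -0.137, -0.007], [-0.002, 0.066, -0.998]]
force: [-0.1, -0.3, -2.8]
width: 0.291
```

```bash
python3 -m handwheel '[{"translation":[0,0,0.08],"spin":0,"hand":10}]' 52;
```

```text
clock: 24.2
eef_pos: [0.5222, -0.2484, -0.0113]
orientation: [[0.137, -0.988, -0.066], [-0.991, -0.137, -0.007], [-0.002, 0.066, -0.998]]
force: [0.3, 0.1, -3.0]
width: 0.291
```

```bash
python3 -m handwheel '[{"translation":[0,0,0.1],"spin":0,"hand":10},{"translation":[0,0,0.08],"spin":0,"hand":10}]' 52;
```

```text
clock: 24.4
eef_pos: [0.5224, -0.2485, -0.0156]
orientation: [[0.137, -0.988, -0.064], [-0.991, -0.137, -0.007], [-0.002, 0.065, -0.998]]
force: [-1.7, 1.3, -0.2]
width: 0.296
```

```bash
python3 -m handwheel '[{"translation":[0,0,0],"spin":0,"hand":30},{"translation":[0,0,0],"spin":0,"hand":34},{"translation":[0,0,0],"spin":0,"hand":45},{"translation":[0,0,0],"spin":0,"hand":55},{"translation":[0,0,0],"spin":0,"hand":55},{"translation":[0,0,-0.4],"spin":0,"hand":55},{"translation":[0,0,-0.8],"spin":0,"hand":55},{"translation":[0,0,-1],"spin":0,"hand":55},{"translation":[0,0,-1],"spin":0,"hand":55},{"translation":[0,0,-1],"spin":0,"hand":55},{"translation":[0,0,-0.8],"spin":0,"hand":55},{"translation":[0,0,0],"spin":0,"hand":55}]' 20
python3 - <<'E'
from h import *
snap('scene','s17');crop('s17',100,150,350,320,3,'s17b');snap('wrist','w17')
P=cloud('s17')
q=P[150:260,100:235].reshape(-1,3)
k=(q[:,2]>.008)&(q[:,2]<.05)&(q[:,1]<-.13)&(q[:,0]<.6);q=q[k];print(len(q),q.min(0),q.max(0))
for lo in np.arange(-.45,-.15,.04):
  j=(q[:,1]>lo)&(q[:,1]<lo+.04);
  if j.sum()>3: print(lo.round(2),q[j].mean(0).round(3),q[j,2].max().round(3))
E
```

```text
clock: 25.6
eef_pos: [0.5319, -0.2483, 0.1198]
orientation: [[0.138, -0.988, -0.061], [-0.99, -0.138, -0.009], [0.001, 0.062, -0.998]]
force: [0.6, -0.0, 0.5]
width: 0.626
1234 [ 0.25564271 -0.60551067  0.00805344] [ 0.5681635  -0.18114968  0.03421748]
-0.45 [ 0.55  -0.412  0.024] 0.031
-0.41 [ 0.551 -0.389  0.025] 0.034
-0.37 [ 0.544 -0.35   0.022] 0.029
-0.33 [ 0.538 -0.31   0.022] 0.028
-0.29 [ 0.475 -0.267  0.022] 0.03
-0.25 [ 0.513 -0.227  0.022] 0.032
-0.21 [ 0.529 -0.198  0.024] 0.033
```

View pics/s17b.png

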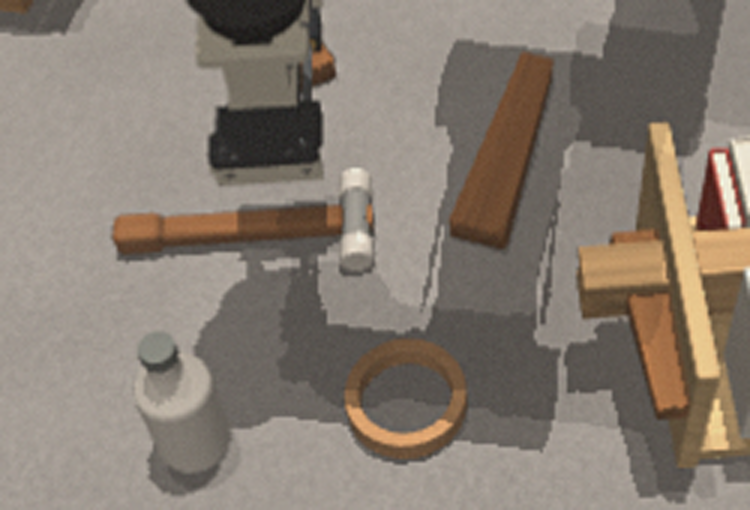

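View pics/w17.png

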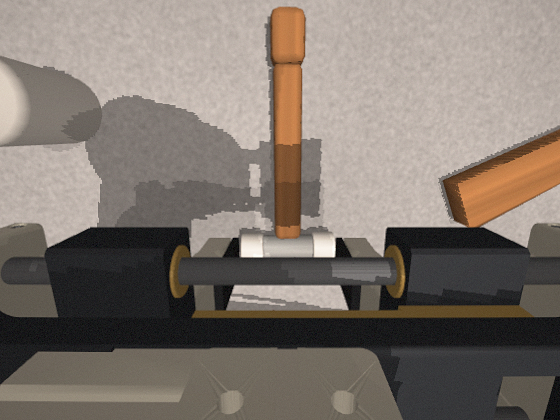

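```bash
python3 - <<'E'
from h import *
for n in ['s12','s14','s16','s17']:
  a=cv2.cvtColor(cv2.imread('pics/scene0.png'),6).astype(np.float32);b=cv2.cvtColor(cv2.imread(f'pics/{n}.png'),6).astype(np.float32)
  out=[]
  for nm,(x0,y0,x1,y1) in {'tenon':(286,228,318,262),'rail':(345,225,415,245),'farpanel':(415,185,450,215),'panel':(318,188,338,215),'fartenon':(448,218,470,246)}.items():
    w_=cv2.createHanningWindow((x1-x0,y1-y0),cv2.CV_32F)
    (dx,dy),r=cv2.phaseCorrelate(a[y0:y1,x0:x1].copy(),b[y0:y1,x0:x1].copy(),w_); out.append((nm,round(dx,2),round(dy,2),round(r,2)))
  print(n,out)
p1=load('scene0');
# px per mm along rack y at tenon
R,_=cv2.Rodrigues(p1['r'])
pts=np.array([[.628,-.003,.122],[.628-.00127,-.003+.00992,.122]])
print(cv2.projectPoints(pts,p1['r'],p1['t'],p1['K'],p1['D'])[0].reshape(-1,2))
crop('scene0',315,215,355,250,15,'z0');crop('s17',315,215,355,250,15,'z1')
E
```

```text
s12 [('tenon', -0.46, 0.11, 0.73), ('rail', 0.07, 0.01, 0.98), ('farpanel', 0.14, 0.06, 0.97), ('panel', 0.3, 0.65, 0.73), ('fartenon', 0.01, -0.01, 0.95)]
s14 [('tenon', -0.78, -0.37, 0.66), ('rail', -0.05, -0.11, 0.96), ('farpanel', -0.3, -0.23, 1.08), ('panel', 0.16, 0.63, 0.63), ('fartenon', -0.45, -0.14, 1.05)]
s16 [('tenon', -0.55, -0.02, 1.02), ('rail', -0.11, -0.11, 0.97), ('farpanel', -0.08, 0.13, 0.98), ('panel', -0.2, 0.43, 0.74), ('fartenon', -0.86, 0.18, 0.93)]
s17 [('tenon', -0.68, 0.09, 0.92), ('rail', 0.04, -0.03, 0.99), ('farpanel', -0.27, -0.02, 0.92), ('panel', 0.09, 0.69, 0.81), ('fartenon', -0.43, -0.33, 1.11)]
[[292.71597996 236.53241409]
 [296.94856836 236.2651239 ]]
```

View pics/z0.png

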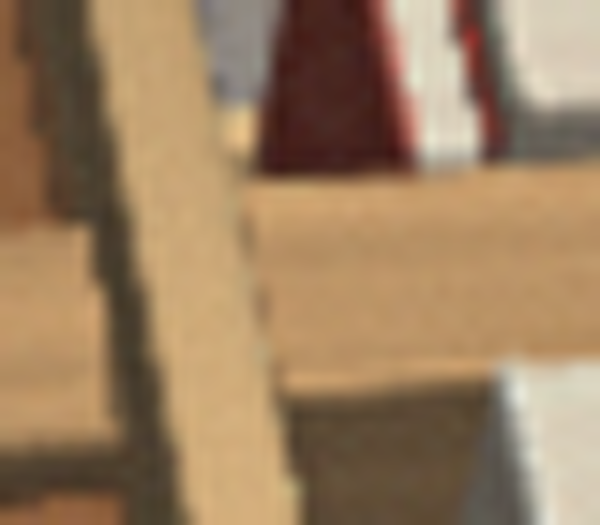

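View pics/z1.png

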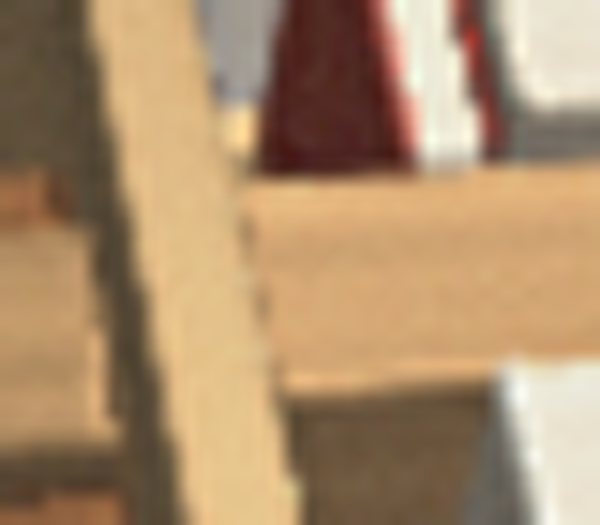

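```bash
python3 -c "
from workcell import workorder; workorder.sign_off()"
```

```text
the job is handed in; nothing more can be done
```

I handed the job in at about 26 s. The wedge appears tight and the hammer lies flat, but I could not measure two of the end conditions directly, and the sign-off gave no verdict.

**What I did:** I drove the loose wedge about 54 mm in several taps, drawing the hammer back between them, until it stopped about 20 mm out from the tenon's side. Resistance was about 5 N over the last 15 mm and jumped sharply at the stop. I then gave it four more taps at about 50 mm/s. I broke these off later than the 8 to 10 N advised: readings were 19–21 N at the end of each tap. After the last one I held about 19 N for 0.1 s, and the wedge did not advance. I laid the hammer down about 27 cm from the wedge.

**Last checks:**
- **Hammer:** in the pictures it lies flat on the table, away from the wedge. The cup, bottle and tape look unmoved, though I did not measure them.
- **Rail gap:** not measured directly. The tenon shifted about 0.6 px outward, roughly 1.5 mm, which fits a closed gap. Fixed parts of the rack gave readings scattered by a similar amount, so this is weak evidence.
- **Wedge pressure on the panel:** not measured. I infer it from the firm stop.
- **Peak blow force:** not measured. I saw force only at the end of each row, where the highest was 21 N.

**What went wrong or disagreed:**
- **Fingertip position:** the cameras showed the fingertips about 25 mm above the reported tool point, not 14 mm below it. The first grasp closed in the air above the handle, and I corrected the height from the camera measurements.
- **First drive:** it was longer than planned, about 16 mm, because the contact force was barely readable.
- **Hand tilt:** the hand tilted up to about 5° while striking.

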